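# Stir the burnishing balls and close the pot

### The job

Take the stirring rod from its sloping rest and stir the steel balls in the pot: with the rod's foot close to the pot's floor, begin at the side nearest the robot and make at least two full wide turns anticlockwise as seen from above, passing well out towards the wall on every side, and keep all the balls in the pot. Then lay the rod back in its rest with its foot on the foot plate and let it go. Finally lower the cover plate over the pot's two pins until it lies flush on the rim, letting go only when it is down, and leave the other things on the bench where they are.

Things in the scene. Friction and masses are not known exactly. Their poses are not given: they have to be found in the camera images.
- pot: fixed open steel pot (pipe section), 120 mm outer, 110 mm inner diameter, rim 85 mm and inner floor 6 mm above the table, on a base plate 130 (its x) x 190 x 6 mm. Two upright pins beside it. Origin: on the pot's axis at table height, z up; +x is the side far from the robot, +y the robot's left-hand side (turned up to 0.35 rad)
- pin_left (a point): tip of the pin at the pot's y = +78 mm, x = 0: 12 mm diameter, rising from the base plate to 110 mm above the table, top 8 mm tapering to 6 mm diameter
- pin_right (a point): tip of the like pin at the pot's y = -78 mm, x = 0, 110 mm above the table
- pot_rim (a point): centre of the pot's mouth, at rim height, 85 mm above the table
- rod: stirring rod, 0.2 kg: round steel bar, 14 mm diameter, 140 mm long, with a square wooden handle 24 x 24 x 80 mm at its upper end (220 mm in all). Origin: centre of the foot (free end of the bar); z along the rod to the handle; the handle's faces look along its x and y. It starts in the sloping rest, 30 degrees from vertical
- rod_neck (a point): on the rod's axis where the handle begins, 140 mm from the foot
- rod_grip (a point): on the rod's axis in the handle, 185 mm from the foot: where to grip
- rest: fixed sloping rest: V of angle iron, 110 mm long, 50 mm wide mouth, on a base 130 (its x) x 90 mm, with a 44 x 54 mm foot plate at its lower end. V axis, in its frame: (-0.5, 0, 0.866), 30 degrees from vertical; open side looks along (0.866, 0, 0.5). The rod lies in it, foot on the foot plate, handle beyond the upper end. Origin: centre of underside, z up
- rest_foot (a point): where the centre of the rod's foot rests, 45 mm along the rest's x and 22 mm above the table
- rest_neck (a point): where the rod's neck (rod_neck) is when the rod lies home, 140 mm up the slope from rest_foot
- cover: aluminium cover plate, 130 (its x) x 190 (its y) x 6 mm, 0.4 kg, flat on the table; two round through holes, 15 mm diameter, at its y = -78 and +78 mm, x = 0. On top a flat-bar handle along y: 12 mm wide, 80 mm long, 26 to 46 mm above the underside, on posts at y = -34 and +34 mm. Origin: centre of underside, z up. Either way round fits
- cover_grip (a point): middle of the cover's handle bar, 36 mm above the plate's underside
- ball0: one of seven plain steel balls of 24 mm diameter, 50 g, lying on the pot's floor. Origin: its centre
- ball1: one of seven plain steel balls of 24 mm diameter, 50 g, lying on the pot's floor. Origin: its centre
- ball2: one of seven plain steel balls of 24 mm diameter, 50 g, lying on the pot's floor. Origin: its centre
- ball3: one of seven plain steel balls of 24 mm diameter, 50 g, lying on the pot's floor. Origin: its centre
- ball4: one of seven plain steel balls of 24 mm diameter, 50 g, lying on the pot's floor. Origin: its centre
- ball5: one of seven plain steel balls of 24 mm diameter, 50 g, lying on the pot's floor. Origin: its centre
- ball6: one of seven plain steel balls of 24 mm diameter, 50 g, lying on the pot's floor. Origin: its centre
- halfshell: a pressed steel half-shell (open bowl), 130 mm across, 60 mm high; not part of the job. Origin: centre of underside
- offcut: a standing piece of steel tube, 48 mm across, 55 mm high; not part of the job. Origin: centre of underside
- brush: a brush with a long handle lying on the table; not part of the job. Origin: underside, handle to its -x
- wrench: a steel wrench lying on the table; not part of the job. Origin: underside

How it is judged (in metres and radians):
On the way, in this order (a step that is already met when the one before it is completed fails the run):
1. turn 1: the rod's foot, down among the balls, is at the pot's near side (x of rod in the frame of pot between -0.055 and -0.018 m and y of rod in the frame of pot between -0.022 and 0.022 m and z of rod in the frame of pot below 0.028 m).
2. turn 1: the rod's foot, down among the balls, is at the pot's right-hand side (y of rod in the frame of pot between -0.055 and -0.018 m and x of rod in the frame of pot between -0.022 and 0.022 m and z of rod in the frame of pot below 0.028 m).
3. turn 1: the rod's foot, down among the balls, is at the pot's far side (x of rod in the frame of pot between 0.018 and 0.055 m and y of rod in the frame of pot between -0.022 and 0.022 m and z of rod in the frame of pot below 0.028 m).
4. turn 1: the rod's foot, down among the balls, is at the pot's left-hand side (y of rod in the frame of pot between 0.018 and 0.055 m and x of rod in the frame of pot between -0.022 and 0.022 m and z of rod in the frame of pot below 0.028 m).
5. turn 2: the rod's foot, down among the balls, is at the pot's near side (all of step 1).
6. turn 2: the rod's foot, down among the balls, is at the pot's right-hand side (all of step 2).
7. turn 2: the rod's foot, down among the balls, is at the pot's far side (all of step 3).
8. turn 2: the rod's foot, down among the balls, is at the pot's left-hand side (all of step 4).
9. the second turn is completed at the near side, and balls from both halves of the pot have shifted by over 15 mm (all of step 5 and distance of any of ball0, ball1, ball2, ball3 from where it was at the start of the episode above 0.015 m and distance of any of ball3, ball4, ball5, ball6 from where it was at the start of the episode above 0.015 m).
10. with the rod lying in its rest again, the cover lies flush on the rim, both pins through its holes, while still held in the fingers (distance between rod and rest_foot below 0.02 m and distance between rod_neck and rest_neck below 0.02 m and z of cover in the frame of pot_rim between -0.003 and 0.003 m and horizontal distance between cover and pot below 0.006 m and angle between the y axis of cover and the y axis of pot, either way round below 0.06 rad and angle between the z axis of cover and the z axis of pot, either way round below 0.03 rad and contact force between the fingers and cover above 1 N), for 0.1 s.
At the end, for the whole second after the job is handed in: Rod released and still in its rest (foot within 20 mm of rest_foot, neck within 20 mm of rest_neck); cover still and flush on the rim over both pins (height within 3 mm, centre 6 mm, turn 0.06 rad, tilt 0.03 rad); all seven balls in the pot (distance between rod and rest_foot below 0.02 m and distance between rod_neck and rest_neck below 0.02 m and z of cover in the frame of pot_rim between -0.003 and 0.003 m and horizontal distance between cover and pot below 0.006 m and angle between the y axis of cover and the y axis of pot, either way round below 0.06 rad and angle between the z axis of cover and the z axis of pot, either way round below 0.03 rad and horizontal distance between each of ball0, ball1, ball2, ball3, ball4, ball5, ball6 and pot below 0.055 m and height (world z) of each of ball0, ball1, ball2, ball3, ball4, ball5, ball6 below 0.085 m and linear speed of each of cover, rod below 0.02 m/s); the robot touches nothing.
It fails at once if bystander halfshell shifted by more than 30 mm (distance of halfshell from where it was at the start of the episode above 0.03 m).
It fails at once if bystander offcut shifted by more than 30 mm (distance of offcut from where it was at the start of the episode above 0.03 m).
It fails at once if bystander brush shifted by more than 30 mm (distance of brush from where it was at the start of the episode above 0.03 m).
It fails at once if bystander wrench shifted by more than 30 mm (distance of wrench from where it was at the start of the episode above 0.03 m).
It fails at once if a ball leaves the pot (horizontal distance between any of ball0, ball1, ball2, ball3, ball4, ball5, ball6 and pot above 0.07 m).
It also fails if it takes over 72 s, if anything falls off the work surface, if the arm or the gripper's body presses on something with over 40 N, if the wrist force passes 120 N, or if a joint passes its speed limit or range.

### The arm

A 7-joint arm with a two-finger parallel gripper is mounted at the origin on the work surface. World frame = base frame: x ahead of the robot, y to its left, z up, the work surface at z = 0. Lengths are in m, angles in degrees, forces in N, time in s.
With the tool pointing down it reaches from about 0.375 to 0.925 m from the base axis. Payload 3.1 kg.
Tool frame: the origin (TCP) lies midway between the tips of the shut fingers; the grasp point (between the pads) lies 19 mm behind it; z points along the fingers, y is the line along which they close (so a half turn about z gives the same grasp; the last joint's range is limited). The gripper opens to 85 mm and grips with 20 to 120 N. Pads are 22 mm wide; open, the fingers measure 114 mm over their backs; the gripper's body (76 mm by 85 mm) begins 54 mm behind the grasp point. The pads swing forward as they close: fully open they stand 13 mm farther back than shut.
Start: joints at [62.407, 21.939, 2.515, 91.553, -1.026, 66.532, -2.859], TCP at [0.243, -0.603, 0.231] pointing down, gripper open.
Joint ranges: [-149.38, 149.38], [-23.57, 123.04], [-84.95, 90], [0, 143.3], [-89.99, 269.99], [3.08, 112.72], [-163.45, 163.45]. Speed limits (degrees/s): [159.86, 159.86, 180, 180, 180, 180, 180].

### API

Orientations are given as a 3x3 rotation matrix whose columns are the frame's x, y, z axes.
In Python, from bench import manip gives the robot as it stands.
- The arm moves only by the tool drive_tool, never from a script. Its argument "increments" is a list of rows, each an object of numbers: "dx", "dy", "dz": the shift along the tool's x, y, z in mm; "wx", "wy", "wz": the turn, a rotation vector about the tool's x, y, z in rad; "jaw": the opening, from 0 (shut) to 1 (fully open). In form: [{"dx": .., "dy": .., "dz": .., "wx": .., "wy": .., "wz": .., "jaw": ..}, ...]. A call has 1 to 10 rows; each row shifts and turns the commanded pose from where the row before left it, along the tool's axes as they then stand; what a row does not reach is not made up. A row lasts 1/8 s, in which the tool goes at most 62.5 mm and 10.7 degrees, less where a joint would pass 70% of its speed; a pose out of reach is approached as far as the arm can. A call with a gripper value outside its range is refused whole. The fingers move at their own pace and stop on an object; "grip_force" is the grip in N (left out, the last holds). Time passes only in rows, so rows that do not move let the fingers close. It gives the time, the measured TCP pose, the force, the opening and the grip force at its end, in the units of the state.
- manip.read_state(): the state, without advancing time (a new reading comes with each control period).
- manip.capture(name): name is "side" or "top"; returns the picture (420x560x3 uint8, blue, green, red); there is no depth.
- manip.camera_info(name): a dict with "camera_matrix" (3x3 intrinsics, pixels), "world_from_camera" (4x4, takes a point from camera to world coordinates). Camera axes: x right, y up, looking along -z (the intrinsics and any distortion apply to the point x, -y, -z); pixel columns grow to the right and rows downward; lengths in m; the calibration is good to about 2 mm. A picture is of the moment at which its call begins. camera_info takes no time and is no camera call.
- manip.close_job(): hands the job in; it is judged then, once.
Trained networks look in the newest picture that a camera, given by its name, has taken for a name from the list of things; names that differ only in an ending like _2 or _b are one class to them, and where a whole thing is asked for, a point or a joint stands for the part that bears it (a point fixed in the world has none). Each returns a list of dicts, best first, with "p" (0 to 1); they miss things now and then, are a little off and sometimes report something else, mostly with a low value. They report only what shows in the picture. A call takes as long as a camera call.
- manip.trace(camera, target): "mask" (420x560 bool, what is visible of it).
- manip.tip_of(camera, target): "position" ([x, y, z] in m, in world coordinates, good to about 4 mm: a listed point, or the origin of a listed thing).
The state is a dict: "time_s": time; "joint_positions": joint angles; "qvel": joint speeds; "effort": joint torques, N m; "tcp_pos": TCP position; "tcp_rot": TCP orientation; "contact_force": force on the tool from outside, world axes, zero at the start; "wrist_torque": the same for the moment, N m; "finger_gap": opening from 0.0 (shut) to 1.0 (fully open); "grip_force": force on a finger pad.
Only numpy, scipy, OpenCV 4.12 (cv2) and the standard library are available. Lean on these libraries where they do the work, as an engineer would, in place of code of your own. Each camera call takes 0.05 s, during which the arm holds its last target. There are 200 camera calls.

## Working session

There is one attempt and no reset: what is moved stays moved. The work goes in short steps, Python scripts to look and compute and a tool call to move; the robot and the scene stay as the last step left them, time stands still between calls to the robot, and variables do not carry over. Pictures are saved under pics/ and viewed, at most 10 in all, crops included, and the job is handed in when it is done.

Besides the shell and the picture viewer there is one more tool, called after "Request:" as name([rows], argument=value, ...), one row to a line, values as JSON. drive_tool: Moves the arm, as the interface text tells. Its arguments: {"type":"object","properties":{"increments":{"type":"array"},"grip_force":{"type":"number"}},"required":["increments"]}

```bash
mkdir -p pics; ls; cat > h.py <<'E'
import numpy as np, cv2
from bench import manip
E
python3 - <<'E'
from h import *
ims=[]
for c in ("top","side"):
    im=manip.capture(c); cv2.imwrite(f"pics/{c}0.png",im)
    for t in ["pot","pin_left","pin_right","pot_rim","rod","rod_neck","rod_grip","rest","rest_foot","rest_neck","cover","cover_grip","halfshell","offcut","brush","wrench"]:
        r=manip.tip_of(c,t)
        print(c,t,[(np.round(x["position"],3).tolist(),round(x["p"],2)) for x in r[:2]])
s=manip.read_state(); print(s)
for c in("top","side"): print(manip.camera_info(c))
E
```

```text
pics
top pot [([0.586, -0.04, -0.001], 0.58), ([0.596, -0.071, 0.014], 0.58)]
top pin_left [([0.561, 0.037, 0.109], 0.8), ([0.772, -0.031, 0.001], 0.3)]
top pin_right [([0.605, -0.11, 0.109], 0.75)]
top pot_rim [([0.584, -0.038, 0.084], 0.87)]
top rod [([0.598, -0.301, 0.025], 0.55)]
top rod_neck [([0.528, -0.269, 0.142], 0.58)]
top rod_grip [([0.505, -0.267, 0.182], 0.76)]
top rest [([0.576, -0.005, 0.021], 0.6), ([0.549, -0.281, -0.0], 0.57)]
top rest_foot [([0.594, -0.298, 0.017], 0.89)]
top rest_neck [([0.526, -0.27, 0.14], 0.92)]
top cover [([0.577, 0.292, 0.001], 0.59), ([0.383, -0.098, -0.002], 0.56)]
top cover_grip [([0.574, 0.295, 0.038], 0.95)]
top halfshell [([0.771, -0.029, 0.001], 0.66)]
top offcut [([0.386, -0.096, 0.001], 0.66), ([0.621, -0.05, 0.016], 0.38)]
top brush [([0.372, 0.223, 0.003], 0.8)]
top wrench [([0.766, -0.24, 0.003], 0.88), ([0.547, -0.281, 0.0], 0.62)]
side pot [([0.594, -0.064, 0.019], 0.31), ([0.585, -0.041, 0.082], 0.24)]
side pin_left [([0.562, 0.036, 0.113], 0.69)]
side pin_right [([0.608, -0.107, 0.113], 0.84)]
side pot_rim [([0.584, -0.04, 0.0
[... 1698 characters left out ...]
_from_camera': array([[ 0.01162688,  0.99569223, -0.09198807,  0.50842729],
       [-0.99971719,  0.00966653, -0.02172778, -0.00770194],
       [-0.02074498,  0.09221469,  0.99552303,  0.99506209],
       [ 0.        ,  0.        ,  0.        ,  1.        ]])}
{'camera_matrix': array([[456.32423184,   0.        , 280.91448298],
       [  0.        , 456.32423184, 215.17771285],
       [  0.        ,   0.        ,   1.        ]]), 'world_from_camera': array([[-0.99603829,  0.0421113 , -0.0783222 ,  0.52223177],
       [-0.08825252, -0.57625825,  0.81248872,  0.78435082],
       [-0.01091885,  0.81618201,  0.57769171,  0.69680447],
       [ 0.        ,  0.        ,  0.        ,  1.        ]])}
```

View pics/top0.png

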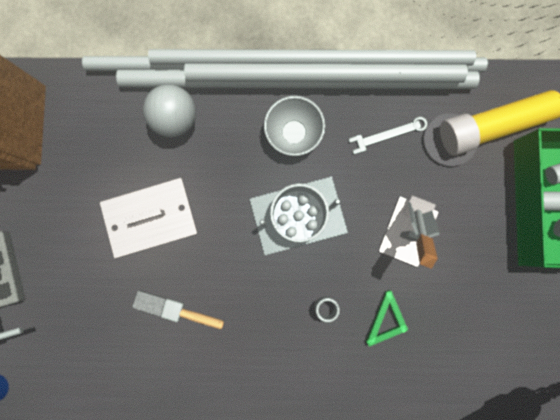

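View pics/side0.png

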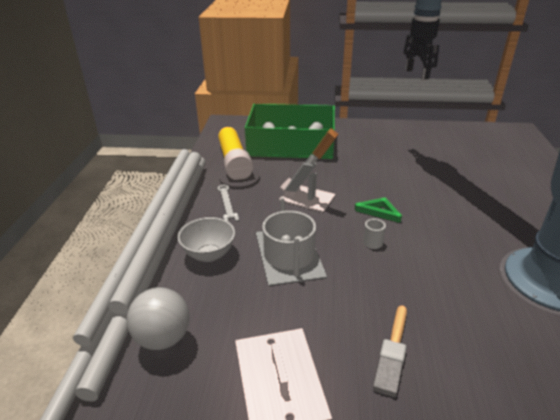

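The top view shows the pot at about (298,213), its pins at (262,231) and (335,204), the rod in its rest at (420,230) and the cover at (148,217). The side view agrees. I'll zoom in on the pot and rest.

```bash
cat >> h.py <<'E'
def proj(c,P):
    i=manip.camera_info(c); T=np.linalg.inv(i["world_from_camera"]); P=np.atleast_2d(P)
    q=P@T[:3,:3].T+T[:3,3]; q=q*[1,-1,-1]; u=q@i["camera_matrix"].T
    return u[:,:2]/u[:,2:]
def ray(c,uv,z):
    i=manip.camera_info(c); W=i["world_from_camera"]
    d=np.linalg.inv(i["camera_matrix"])@[uv[0],uv[1],1]; d=W[:3,:3]@(d*[1,-1,-1])
    return W[:3,3]+d*(z-W[2,3])/d[2]
def pts3(t,cams=("top","side"),n=2):
    out=[]
    for k in range(n):
        for c in cams:
            manip.capture(c); r=manip.tip_of(c,t)
            if r: out.append(r[0]["position"])
    return np.array(out)
E
python3 - <<'E'
from h import *
a=cv2.imread("pics/top0.png"); b=cv2.imread("pics/side0.png")
A=cv2.resize(a[165:265,240:350],None,fx=4,fy=4,interpolation=2); B=cv2.resize(a[185:285,370:460],None,fx=4,fy=4,interpolation=2)
cv2.imwrite("pics/crop1.png",np.hstack([A,B]))
for t in ["ball0","ball3"]:
    r=manip.tip_of("top",t); print(t,[(np.round(x["position"],3).tolist(),round(x["p"],2)) for x in r])
E
```

```text
ball0 [([0.619, -0.051, 0.015], 0.62), ([0.586, -0.043, 0.018], 0.58), ([0.593, -0.073, 0.012], 0.48), ([0.548, -0.027, 0.017], 0.44), ([0.563, -0.067, 0.021], 0.41), ([0.562, 0.037, 0.11], 0.31), ([0.549, -0.282, 0.002], 0.3)]
ball3 [([0.619, -0.051, 0.015], 0.62), ([0.586, -0.043, 0.018], 0.58), ([0.593, -0.073, 0.012], 0.48), ([0.548, -0.027, 0.017], 0.44), ([0.563, -0.067, 0.021], 0.41), ([0.562, 0.037, 0.11], 0.31), ([0.549, -0.282, 0.002], 0.3)]
```

View pics/crop1.png

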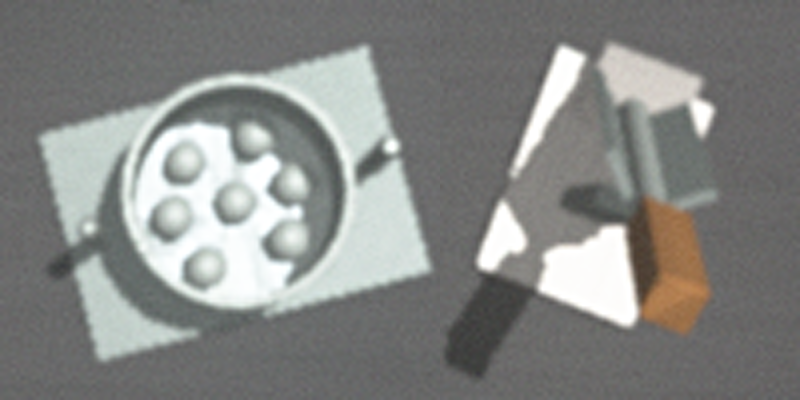

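The crop shows the seven balls with a gap on the near side, around crop pixel (250,275). The rod lies in the V with its wooden handle at (675,270). I'll project models onto the picture to check the poses and the handle's roll.

```bash
python3 - <<'E'
from h import *
from scipy.spatial.transform import Rotation as R
yaw=np.radians(-21.5); ez=R.from_euler('z',yaw)
foot=np.array([.5925,-.2985,.022])
rod=ez.as_matrix()@np.array([[.866,0,-.5],[0,1,0],[.5,0,.866]])
for roll in (0,):
  for L in (140,220):
    P=[foot+rod@[sx*.012,sy*.012,L/1000] for sx,sy in((1,1),(1,-1),(-1,-1),(-1,1))]
    print(L,np.round((proj("top",P)-[370,185])*4).tolist(), np.round(proj("side",P)).tolist())
pt,pr,rim=[pts3(t) for t in("pin_left","pin_right","pot_rim")]
for p in(pt,pr,rim): print(np.round(p.mean(0),4),np.round(p.std(0),4))
d=pt.mean(0)-pr.mean(0); yp=np.arctan2(-d[0],d[1]); print("pot yaw",yp,np.hypot(d[0],d[1]))
C=(np.median(np.vstack([rim[:,:2]]),0)+((pt+pr)/2).mean(0)[:2])/2; print(C)
a=cv2.imread("pics/top0.png")
for q in [(185,162),(252,139),(291,184),(234,202),(172,216),(289,240),(205,268)]:
    w=ray("top",(np.array(q)/4+[240,165]),.018)[:2]-C
    print(np.round(R.from_euler('z',-yp).as_matrix()[:2,:2]@w*1000,0))
# rim circle: predicted px vs picture
th=np.linspace(0,2*np.pi,5)[:4]
print((proj("top",np.c_[C[0]+.06*np.cos(th),C[1]+.06*np.sin(th),np.full(4,.085)])-[240,165])*4)
print((proj("top",[pt.mean(0),pr.mean(0)])-[240,165])*4)
E
```

```text
140 [[208.0, 195.0], [257.0, 214.0], [233.0, 255.0], [185.0, 236.0]] [[312.0, 153.0], [316.0, 149.0], [323.0, 155.0], [319.0, 159.0]]
220 [[225.0, 275.0], [278.0, 297.0], [252.0, 341.0], [200.0, 320.0]] [[328.0, 131.0], [331.0, 127.0], [339.0, 133.0], [335.0, 137.0]]
[0.5639 0.036  0.1114] [0.0009 0.0017 0.0012]
[ 0.5965 -0.0726  0.1114] [0.0194 0.0639 0.0032]
[ 0.5846 -0.0379  0.0838] [0.0019 0.001  0.0015]
pot yaw 0.2915833901096407 0.11349044287956582
[ 0.58236875 -0.028375  ]
[27. 11.]
[ 29. -28.]
[ -1. -41.]
[-1. -8.]
[ 1. 26.]
[-30. -32.]
[-32.  17.]
[[222.17915987  77.77226117]
 [103.97288114 192.93703002]
 [220.40549038 311.84316565]
 [338.95827582 195.26569139]]
[[ 92.3185271  225.57218731]
 [311.99155405 162.21949936]]
```

```bash
cat >> h.py <<'E'
import json
from scipy.spatial.transform import Rotation as R, Slerp
def pose(yaw_deg,tilt_deg=0):   # tool x at world yaw, pointing down, then tilted about tool y
    return R.from_euler('z',yaw_deg,degrees=True)*R.from_euler('x',180,degrees=True)*R.from_euler('y',tilt_deg,degrees=True)
def plan(p0,r0,wps,show=True):
    """wps: list of (pos m, Rotation, n rows); prints rows, returns final pose as commanded by rounded rows"""
    rows=[];p=np.array(p0,float);r=r0
    for P,Q,n in wps:
        ps=p.copy(); S=Slerp([0,1],R.concatenate([r,Q])); rs=r
        for k in range(1,n+1):
            t=k/n; pt=ps+(np.array(P)-ps)*t; rt=S(t)
            d=np.round(r.inv().apply(pt-p)*1000,1); w=np.round((r.inv()*rt).as_rotvec(),3)
            rows.append({a:float(v) for a,v in zip(("dx","dy","dz","wx","wy","wz"),[*d,*w]) if v})
            p=p+r.apply(d/1000); r=r*R.from_rotvec(w)
    if show:
        for i in range(0,len(rows),10): print(json.dumps(rows[i:i+10]))
    return p,r
def now():
    s=manip.read_state(); return s["tcp_pos"],R.from_matrix(s["tcp_rot"])
E
python3 - <<'E'
from h import *
p,r=now()
Q=pose(-21.5,30); print(Q.as_matrix().round(3))
G=np.array([.5148,-.2695,.1645]); z=Q.as_matrix()[:,2]
plan(p,r,[(G-.11*z,Q,10),(G,Q,6)])
E
```

```text
[[ 0.806 -0.367  0.465]
 [-0.317 -0.93  -0.183]
 [ 0.5    0.    -0.866]]
[{"dx": 33.7, "dy": -24.5, "dz": -2.8, "wx": -0.02, "wy": 0.05, "wz": 0.074}, {"dx": 31.8, "dy": -26.9, "dz": -1.8, "wx": -0.02, "wy": 0.05, "wz": 0.074}, {"dx": 29.9, "dy": -29.2, "dz": -0.7, "wx": -0.02, "wy": 0.049, "wz": 0.074}, {"dx": 27.6, "dy": -31.3, "wx": -0.02, "wy": 0.05, "wz": 0.075}, {"dx": 25.2, "dy": -33.2, "dz": 0.8, "wx": -0.019, "wy": 0.05, "wz": 0.074}, {"dx": 22.6, "dy": -35.1, "dz": 1.3, "wx": -0.02, "wy": 0.05, "wz": 0.074}, {"dx": 19.9, "dy": -36.6, "dz": 1.6, "wx": -0.02, "wy": 0.05, "wz": 0.074}, {"dx": 17.0, "dy": -38.1, "dz": 1.8, "wx": -0.02, "wy": 0.049, "wz": 0.074}, {"dx": 14.1, "dy": -39.3, "dz": 1.8, "wx": -0.02, "wy": 0.05, "wz": 0.074}, {"dx": 11.0, "dy": -40.2, "dz": 1.6, "wx": -0.02, "wy": 0.05, "wz": 0.074}]
[{"dz": 18.3}, {"dz": 18.4}, {"dz": 18.3}, {"dz": 18.3}, {"dz": 18.4}, {"dz": 18.3}]
```

Request:
drive_tool([
  {"dx": 33.7,"dy": -24.5,"dz": -2.8,"wx": -0.02,"wy": 0.05,"wz": 0.074,"jaw": 1},
  {"dx": 31.8,"dy": -26.9,"dz": -1.8,"wx": -0.02,"wy": 0.05,"wz": 0.074,"jaw": 1},
  {"dx": 29.9,"dy": -29.2,"dz": -0.7,"wx": -0.02,"wy": 0.049,"wz": 0.074,"jaw": 1},
  {"dx": 27.6,"dy": -31.3,"wx": -0.02,"wy": 0.05,"wz": 0.075,"jaw": 1},
  {"dx": 25.2,"dy": -33.2,"dz": 0.8,"wx": -0.019,"wy": 0.05,"wz": 0.074,"jaw": 1},
  {"dx": 22.6,"dy": -35.1,"dz": 1.3,"wx": -0.02,"wy": 0.05,"wz": 0.074,"jaw": 1},
  {"dx": 19.9,"dy": -36.6,"dz": 1.6,"wx": -0.02,"wy": 0.05,"wz": 0.074,"jaw": 1},
  {"dx": 17.0,"dy": -38.1,"dz": 1.8,"wx": -0.02,"wy": 0.049,"wz": 0.074,"jaw": 1},
  {"dx": 14.1,"dy": -39.3,"dz": 1.8,"wx": -0.02,"wy": 0.05,"wz": 0.074,"jaw": 1},
  {"dx": 11.0,"dy": -40.2,"dz": 1.6,"wx": -0.02,"wy": 0.05,"wz": 0.074,"jaw": 1},
])

```text
schema error: expected keys dx, dy, dz, wx, wy, wz, jaw
```

```bash
python3 - <<'E'
from h import *
p,r=now(); print(p,r.as_matrix().round(3))
Q=pose(-21.5,30);G=np.array([.5148,-.2695,.1645])
print("rel",Q.inv().apply(G-p)*1000)
a=manip.capture("top");b=manip.capture("side")
cv2.imwrite("pics/c2.png",np.hstack([cv2.resize(a[170:290,370:470],(400,480)),cv2.resize(b[70:220,250:375],(400,480))]))
for t in("rod_grip","rod_neck","rest_foot"):
  for c in("top","side"): print(t,c,[(np.round(x["position"],4).tolist(),round(x["p"],2)) for x in manip.tip_of(c,t)[:1]])
E
```

```text
[ 0.24338826 -0.60271448  0.23126755] [[ 0.927  0.374  0.   ]
 [ 0.374 -0.927  0.   ]
 [ 0.    -0.    -1.   ]]
rel [  79.54830345 -409.50134183  123.02376295]
rod_grip top [([0.5052, -0.2658, 0.1829], 0.56)]
rod_grip side [([0.508, -0.2629, 0.1781], 0.92)]
rod_neck top [([0.5262, -0.2693, 0.1447], 0.64)]
rod_neck side [([0.5264, -0.2717, 0.1438], 0.71)]
rest_foot top [([0.592, -0.2993, 0.0182], 0.6)]
rest_foot side [([0.5898, -0.3001, 0.022], 0.57)]
```

View pics/c2.png

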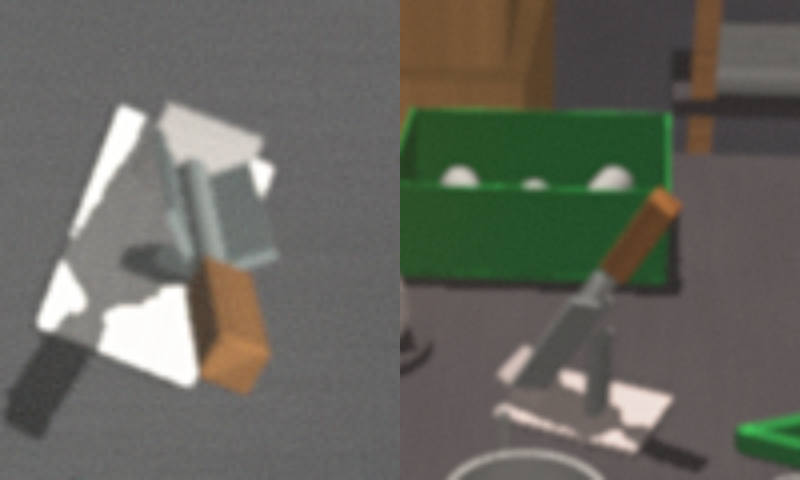

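The arm hasn't moved: the call was refused because row 4 had no dz, and every row needs all the keys. The crops show the rod home in its rest, with the handle faces square to the rest. I'll send the move again with every key filled in.

Request:
drive_tool([
  {"dx": 33.7,"dy": -24.5,"dz": -2.8,"wx": -0.02,"wy": 0.05,"wz": 0.074,"jaw": 1},
  {"dx": 31.8,"dy": -26.9,"dz": -1.8,"wx": -0.02,"wy": 0.05,"wz": 0.074,"jaw": 1},
  {"dx": 29.9,"dy": -29.2,"dz": -0.7,"wx": -0.02,"wy": 0.049,"wz": 0.074,"jaw": 1},
  {"dx": 27.6,"dy": -31.3,"dz": 0,"wx": -0.02,"wy": 0.05,"wz": 0.075,"jaw": 1},
  {"dx": 25.2,"dy": -33.2,"dz": 0.8,"wx": -0.019,"wy": 0.05,"wz": 0.074,"jaw": 1},
  {"dx": 22.6,"dy": -35.1,"dz": 1.3,"wx": -0.02,"wy": 0.05,"wz": 0.074,"jaw": 1},
  {"dx": 19.9,"dy": -36.6,"dz": 1.6,"wx": -0.02,"wy": 0.05,"wz": 0.074,"jaw": 1},
  {"dx": 17.0,"dy": -38.1,"dz": 1.8,"wx": -0.02,"wy": 0.049,"wz": 0.074,"jaw": 1},
  {"dx": 14.1,"dy": -39.3,"dz": 1.8,"wx": -0.02,"wy": 0.05,"wz": 0.074,"jaw": 1},
  {"dx": 11.0,"dy": -40.2,"dz": 1.6,"wx": -0.02,"wy": 0.05,"wz": 0.074,"jaw": 1},
])

```text
time_s: 4.65
tcp_pos: [0.4642, -0.2482, 0.2604]
tcp_rot: [[0.804, -0.369, 0.467], [-0.319, -0.93, -0.185], [0.502, -0.0, -0.865]]
contact_force: [0.3, 0.0, -1.1]
finger_gap: 1.002
grip_force: 0.0
```

```bash
sed -i 's/ if v})/}|{"jaw":JAW})/; s/^import json/import json\nJAW=0/' h.py; python3 - <<'E'
from h import *
p,r=now(); print(p,r.as_matrix().round(3), manip.read_state()["time_s"])
Q=pose(-21.5,30);G=np.array([.5148,-.2688,.1645])
print("rel",r.inv().apply(G-p)*1000,(r.inv()*Q).as_rotvec())
E
```

```text
[ 0.4641841  -0.24821107  0.26040216] [[ 0.804 -0.369  0.467]
 [-0.319 -0.93  -0.185]
 [ 0.502 -0.    -0.865]] 4.65
rel [ -0.94141425   0.49959741 110.37192426] [ 0.00097588 -0.0028181  -0.00228394]
```

Request:
drive_tool([
  {"dx": -1,"dy": 0.5,"dz": 22,"wx": 0,"wy": -0.003,"wz": -0.002,"jaw": 1},
  {"dx": 0,"dy": 0,"dz": 22,"wx": 0,"wy": 0,"wz": 0,"jaw": 1},
  {"dx": 0,"dy": 0,"dz": 22,"wx": 0,"wy": 0,"wz": 0,"jaw": 1},
  {"dx": 0,"dy": 0,"dz": 22,"wx": 0,"wy": 0,"wz": 0,"jaw": 1},
  {"dx": 0,"dy": 0,"dz": 22,"wx": 0,"wy": 0,"wz": 0,"jaw": 1},
  {"dx": 0,"dy": 0,"dz": 0,"wx": 0,"wy": 0,"wz": 0,"jaw": 0.35},
  {"dx": 0,"dy": 0,"dz": 0,"wx": 0,"wy": 0,"wz": 0,"jaw": 0},
  {"dx": 0,"dy": 0,"dz": 0,"wx": 0,"wy": 0,"wz": 0,"jaw": 0},
  {"dx": 0,"dy": 0,"dz": 0,"wx": 0,"wy": 0,"wz": 0,"jaw": 0},
  {"dx": 0,"dy": 0,"dz": 0,"wx": 0,"wy": 0,"wz": 0,"jaw": 0},
], grip_force=90)

```text
time_s: 5.9
tcp_pos: [0.5147, -0.2681, 0.1656]
tcp_rot: [[0.808, -0.363, 0.465], [-0.314, -0.932, -0.182], [0.499, 0.001, -0.866]]
contact_force: [-3.7, 3.3, 5.1]
finger_gap: 0.269
grip_force: 87.5
```

```bash
python3 - <<'E'
from h import *
p,r=now(); M=r.as_matrix()
a=p-.012*M[:,2]; b=a+.05*M[:,0]; V=pose(-21.3,0)
plan(p,r,[(a,r,2),(b,r,3),([.62,-.30,.306],V,5),([.548,-.047,.306],V,7)])
E
```

```text
[{"dx": 0.0, "dy": -0.0, "dz": -6.0, "wx": 0.0, "wy": 0.0, "wz": 0.0, "jaw": 0}, {"dx": 0.0, "dy": -0.0, "dz": -6.0, "wx": 0.0, "wy": 0.0, "wz": 0.0, "jaw": 0}, {"dx": 16.7, "dy": 0.0, "dz": -0.0, "wx": 0.0, "wy": 0.0, "wz": 0.0, "jaw": 0}, {"dx": 16.6, "dy": -0.0, "dz": 0.0, "wx": -0.0, "wy": 0.0, "wz": -0.0, "jaw": 0}, {"dx": 16.7, "dy": -0.0, "dz": 0.0, "wx": 0.0, "wy": 0.0, "wz": 0.0, "jaw": 0}, {"dx": 23.0, "dy": -1.7, "dz": -11.0, "wx": 0.0, "wy": -0.105, "wz": 0.0, "jaw": 0}, {"dx": 21.8, "dy": -1.6, "dz": -13.3, "wx": 0.0, "wy": -0.104, "wz": 0.0, "jaw": 0}, {"dx": 20.2, "dy": -1.7, "dz": -15.5, "wx": 0.001, "wy": -0.105, "wz": 0.0, "jaw": 0}, {"dx": 18.5, "dy": -1.7, "dz": -17.6, "wx": -0.0, "wy": -0.104, "wz": 0.001, "jaw": 0}, {"dx": 16.6, "dy": -1.7, "dz": -19.4, "wx": 0.0, "wy": -0.105, "wz": -0.0, "jaw": 0}]
[{"dx": -22.7, "dy": -29.9, "dz": 0.0, "wx": 0.0, "wy": 0.0, "wz": -0.0, "jaw": 0}, {"dx": -22.7, "dy": -30.0, "dz": 0.0, "wx": 0.0, "wy": 0.0, "wz": -0.0, "jaw": 0}, {"dx": -22.8, "dy": -29.9, "dz": 0.0, "wx": 0.0, "wy": 0.0, "wz": -0.0, "jaw": 0}, {"dx": -22.7, "dy": -29.9, "dz": 0.0, "wx": 0.0, "wy": 0.0, "wz": -0.0, "jaw": 0}, {"dx": -22.7, "dy": -29.9, "dz": 0.0, "wx": 0.0, "wy": 0.0, "wz": -0.0, "jaw": 0}, {"dx": -22.7, "dy": -30.0, "dz": 0.1, "wx": 0.0, "wy": 0.0, "wz": -0.0, "jaw": 0}, {"dx": -22.7, "dy": -29.9, "dz": -0.0, "wx": 0.0, "wy": 0.0, "wz": -0.0, "jaw": 0}]
```

Request:
drive_tool([
  {"dx": 0,"dy": 0,"dz": -6,"wx": 0,"wy": 0,"wz": 0,"jaw": 0},
  {"dx": 0,"dy": 0,"dz": -6,"wx": 0,"wy": 0,"wz": 0,"jaw": 0},
  {"dx": 16.7,"dy": 0,"dz": 0,"wx": 0,"wy": 0,"wz": 0,"jaw": 0},
  {"dx": 16.6,"dy": 0,"dz": 0,"wx": 0,"wy": 0,"wz": 0,"jaw": 0},
  {"dx": 16.7,"dy": 0,"dz": 0,"wx": 0,"wy": 0,"wz": 0,"jaw": 0},
  {"dx": 23,"dy": -1.7,"dz": -11,"wx": 0,"wy": -0.105,"wz": 0,"jaw": 0},
  {"dx": 21.8,"dy": -1.6,"dz": -13.3,"wx": 0,"wy": -0.104,"wz": 0,"jaw": 0},
  {"dx": 20.2,"dy": -1.7,"dz": -15.5,"wx": 0,"wy": -0.105,"wz": 0,"jaw": 0},
  {"dx": 18.5,"dy": -1.7,"dz": -17.6,"wx": 0,"wy": -0.104,"wz": 0,"jaw": 0},
  {"dx": 16.6,"dy": -1.7,"dz": -19.4,"wx": 0,"wy": -0.105,"wz": 0,"jaw": 0},
])

```text
time_s: 7.15
tcp_pos: [0.6202, -0.303, 0.3052]
tcp_rot: [[0.931, -0.366, -0.005], [-0.366, -0.931, -0.001], [-0.004, 0.002, -1.0]]
contact_force: [0.3, -0.7, -2.1]
finger_gap: 0.272
grip_force: 88.7
```

Request:
drive_tool([
  {"dx": -22.7,"dy": -29.9,"dz": 0,"wx": 0,"wy": 0,"wz": 0,"jaw": 0},
  {"dx": -22.7,"dy": -30,"dz": 0,"wx": 0,"wy": 0,"wz": 0,"jaw": 0},
  {"dx": -22.7,"dy": -29.9,"dz": 0,"wx": 0,"wy": 0,"wz": 0,"jaw": 0},
  {"dx": -22.7,"dy": -29.9,"dz": 0,"wx": 0,"wy": 0,"wz": 0,"jaw": 0},
  {"dx": -22.7,"dy": -29.9,"dz": 0,"wx": 0,"wy": 0,"wz": 0,"jaw": 0},
  {"dx": -22.7,"dy": -30,"dz": 0,"wx": 0,"wy": 0,"wz": 0,"jaw": 0},
  {"dx": -22.7,"dy": -29.9,"dz": 0,"wx": 0,"wy": 0,"wz": 0,"jaw": 0},
  {"dx": 0,"dy": 0,"dz": 0,"wx": 0,"wy": 0,"wz": 0,"jaw": 0},
])

```text
time_s: 8.15
tcp_pos: [0.548, -0.0441, 0.3048]
tcp_rot: [[0.934, -0.358, -0.001], [-0.358, -0.934, 0.001], [-0.002, -0.001, -1.0]]
contact_force: [0.0, 0.1, -0.2]
finger_gap: 0.271
grip_force: 88.7
```

```bash
python3 - <<'E'
from h import *
p,r=now(); print(p,r.as_matrix().round(3),manip.read_state()["time_s"],manip.read_state()["contact_force"])
a=manip.capture("top");b=manip.capture("side")
for t in("rod","rod_neck","rod_grip","pot_rim","pin_left","pin_right"):
  for c in("top","side"): print(t,c,[(np.round(x["position"],4).tolist(),round(x["p"],2)) for x in manip.tip_of(c,t)[:2]])
cv2.imwrite("pics/c3.png",np.hstack([cv2.resize(a[140:270,230:360],(400,400)),cv2.resize(b[110:290,220:370],(400,480))[:400]]))
E
```

```text
[ 0.5480396  -0.04407586  0.30483861] [[ 0.934 -0.358 -0.001]
 [-0.358 -0.934  0.001]
 [-0.002 -0.001 -1.   ]] 8.15 [ 0.01447817  0.10913471 -0.19096581]
rod top [([0.5752, 0.2946, 0.0374], 0.22)]
rod side [([0.552, -0.0472, 0.1388], 0.76), ([0.588, -0.3007, 0.0212], 0.62)]
rod_neck top []
rod_neck side [([0.55, -0.046, 0.2818], 0.72)]
rod_grip top []
rod_grip side [([0.5497, -0.0481, 0.3194], 0.73), ([0.5636, 0.0361, 0.1124], 0.64)]
pot_rim top [([0.5521, -0.2812, -0.001], 0.71), ([0.5942, -0.2991, 0.0184], 0.61)]
pot_rim side [([0.5867, -0.0395, 0.0822], 0.61), ([0.5863, -0.0353, -0.0025], 0.23)]
pin_left top [([0.5621, 0.0382, 0.1073], 0.71)]
pin_left side [([0.5635, 0.0351, 0.1107], 0.87)]
pin_right top []
pin_right side [([0.6074, -0.1077, 0.1155], 0.68), ([0.5745, 0.2998, 0.0355], 0.43)]
```

View pics/c3.png

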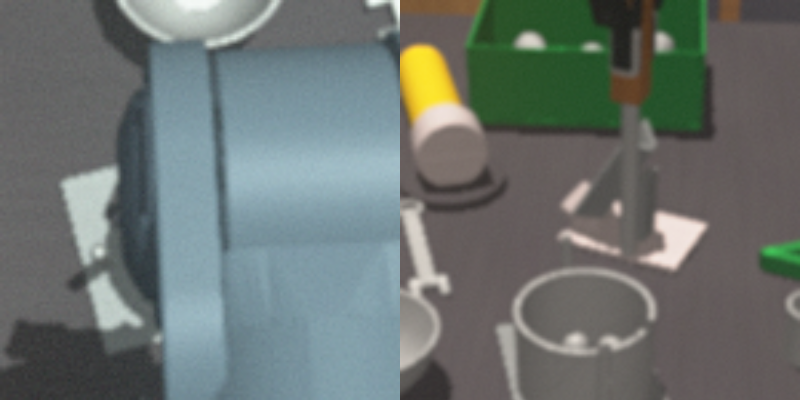

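The rod hangs vertically from the gripper. In the side view its foot is above the pot, at about (0.55,-0.046,0.139), so TCP to foot is 166 mm as expected. Now I'll lower it into the near gap.

```bash
cat >> h.py <<'E'
C=np.array([.5845,-.0375]); PY=.295
def potw(x,y): return C+[np.cos(PY)*x-np.sin(PY)*y, np.sin(PY)*x+np.cos(PY)*y]
def inpot(w): d=np.array(w[:2])-C; return np.array([np.cos(PY)*d[0]+np.sin(PY)*d[1],-np.sin(PY)*d[0]+np.cos(PY)*d[1]])*1000
def circ(n,step=15,rad=.037,z=.179):
    s=manip.read_state(); p,r=now(); f=p[:2]+.166*r.as_matrix()[:2,2]
    q=inpot(f); a0=np.degrees(np.arctan2(q[1],q[0])); V=pose(-21.3)
    print("t",round(s["time_s"],2),"foot pot",q.round(1),"z",round(p[2]-.166,4),"ang",round(a0%360,1),"F",s["contact_force"].round(1))
    plan(p,r,[([*potw(rad*np.cos(np.radians(a0+step*k)),rad*np.sin(np.radians(a0+step*k))),z],V,1) for k in range(1,n+1)])
E
python3 - <<'E'
from h import *
p,r=now(); e=potw(-.037,.002); V=pose(-21.3)
plan(p,r,[([*e,.25],V,2),([*e,.205],V,2),([*e,.179],V,4)])
E
```

```text
[{"dx": 0.1, "dy": -1.3, "dz": 27.1, "wx": 0.001, "wy": 0.001, "wz": -0.001, "jaw": 0}, {"dx": 0.0, "dy": -1.3, "dz": 27.0, "wx": 0.0, "wy": 0.001, "wz": -0.001, "jaw": 0}, {"dx": 0.0, "dy": -0.0, "dz": 22.5, "wx": 0.0, "wy": 0.0, "wz": 0.0, "jaw": 0}, {"dx": 0.0, "dy": -0.0, "dz": 22.5, "wx": 0.0, "wy": 0.0, "wz": 0.0, "jaw": 0}, {"dx": 0.0, "dy": -0.0, "dz": 6.5, "wx": 0.0, "wy": 0.0, "wz": 0.0, "jaw": 0}, {"dx": 0.0, "dy": -0.0, "dz": 6.5, "wx": 0.0, "wy": 0.0, "wz": 0.0, "jaw": 0}, {"dx": 0.0, "dy": -0.0, "dz": 6.5, "wx": 0.0, "wy": 0.0, "wz": 0.0, "jaw": 0}, {"dx": 0.0, "dy": -0.0, "dz": 6.5, "wx": 0.0, "wy": 0.0, "wz": 0.0, "jaw": 0}]
```

Request:
drive_tool([
  {"dx": 0.1,"dy": -1.3,"dz": 27,"wx": 0.001,"wy": 0.001,"wz": -0.001,"jaw": 0},
  {"dx": 0,"dy": -1.3,"dz": 27,"wx": 0,"wy": 0.001,"wz": -0.001,"jaw": 0},
  {"dx": 0,"dy": 0,"dz": 22.5,"wx": 0,"wy": 0,"wz": 0,"jaw": 0},
  {"dx": 0,"dy": 0,"dz": 22.5,"wx": 0,"wy": 0,"wz": 0,"jaw": 0},
  {"dx": 0,"dy": 0,"dz": 6.5,"wx": 0,"wy": 0,"wz": 0,"jaw": 0},
  {"dx": 0,"dy": 0,"dz": 6.5,"wx": 0,"wy": 0,"wz": 0,"jaw": 0},
  {"dx": 0,"dy": 0,"dz": 6.5,"wx": 0,"wy": 0,"wz": 0,"jaw": 0},
  {"dx": 0,"dy": 0,"dz": 6.5,"wx": 0,"wy": 0,"wz": 0,"jaw": 0},
  {"dx": 0,"dy": 0,"dz": 0,"wx": 0,"wy": 0,"wz": 0,"jaw": 0},
  {"dx": 0,"dy": 0,"dz": 0,"wx": 0,"wy": 0,"wz": 0,"jaw": 0},
])

```text
time_s: 10.1
tcp_pos: [0.5487, -0.0463, 0.1794]
tcp_rot: [[0.932, -0.363, 0.0], [-0.363, -0.932, -0.0], [0.0, 0.0, -1.0]]
contact_force: [-0.0, 0.1, -0.8]
finger_gap: 0.269
grip_force: 88.8
```

```bash
python3 - <<'E'
from h import *
circ(30)
E
```

```text
t 10.1 foot pot [-36.8   2. ] z 0.0134 ang 176.9 F [-0.   0.1 -0.8]
[{"dx": 6.5, "dy": 7.2, "dz": 0.4, "wx": 0.0, "wy": -0.0, "wz": 0.0, "jaw": 0}, {"dx": 8.1, "dy": 5.2, "dz": -0.0, "wx": 0.0, "wy": -0.0, "wz": 0.0, "jaw": 0}, {"dx": 9.2, "dy": 2.9, "dz": -0.0, "wx": 0.0, "wy": -0.0, "wz": 0.0, "jaw": 0}, {"dx": 9.7, "dy": 0.4, "dz": -0.0, "wx": 0.0, "wy": -0.0, "wz": 0.0, "jaw": 0}, {"dx": 9.4, "dy": -2.1, "dz": -0.0, "wx": 0.0, "wy": -0.0, "wz": 0.0, "jaw": 0}, {"dx": 8.6, "dy": -4.5, "dz": -0.0, "wx": 0.0, "wy": -0.0, "wz": 0.0, "jaw": 0}, {"dx": 7.1, "dy": -6.5, "dz": -0.0, "wx": 0.0, "wy": -0.0, "wz": 0.0, "jaw": 0}, {"dx": 5.2, "dy": -8.2, "dz": -0.0, "wx": 0.0, "wy": -0.0, "wz": 0.0, "jaw": 0}, {"dx": 2.9, "dy": -9.2, "dz": -0.0, "wx": 0.0, "wy": -0.0, "wz": 0.0, "jaw": 0}, {"dx": 0.4, "dy": -9.6, "dz": -0.0, "wx": 0.0, "wy": -0.0, "wz": 0.0, "jaw": 0}]
[{"dx": -2.1, "dy": -9.5, "dz": -0.0, "wx": 0.0, "wy": -0.0, "wz": 0.0, "jaw": 0}, {"dx": -4.5, "dy": -8.5, "dz": -0.0, "wx": 0.0, "wy": -0.0, "wz": 0.0, "jaw": 0}, {"dx": -6.5, "dy": -7.1, "dz": -0.0, "wx": 0.0, "wy": -0.0, "
[... 695 characters left out ...]
, "dz": -0.0, "wx": 0.0, "wy": -0.0, "wz": 0.0, "jaw": 0}, {"dx": 2.1, "dy": 9.4, "dz": -0.0, "wx": 0.0, "wy": -0.0, "wz": 0.0, "jaw": 0}, {"dx": 4.4, "dy": 8.6, "dz": -0.0, "wx": 0.0, "wy": -0.0, "wz": 0.0, "jaw": 0}, {"dx": 6.6, "dy": 7.1, "dz": -0.0, "wx": 0.0, "wy": -0.0, "wz": 0.0, "jaw": 0}, {"dx": 8.1, "dy": 5.2, "dz": -0.0, "wx": 0.0, "wy": -0.0, "wz": 0.0, "jaw": 0}, {"dx": 9.2, "dy": 2.9, "dz": -0.0, "wx": 0.0, "wy": -0.0, "wz": 0.0, "jaw": 0}, {"dx": 9.7, "dy": 0.4, "dz": -0.0, "wx": 0.0, "wy": -0.0, "wz": 0.0, "jaw": 0}, {"dx": 9.4, "dy": -2.1, "dz": -0.0, "wx": 0.0, "wy": -0.0, "wz": 0.0, "jaw": 0}, {"dx": 8.6, "dy": -4.5, "dz": -0.0, "wx": 0.0, "wy": -0.0, "wz": 0.0, "jaw": 0}]
```

Request:
drive_tool([
  {"dx": 6.5,"dy": 7.2,"dz": 0.4,"wx": 0,"wy": 0,"wz": 0,"jaw": 0},
  {"dx": 8.1,"dy": 5.2,"dz": 0,"wx": 0,"wy": 0,"wz": 0,"jaw": 0},
  {"dx": 9.2,"dy": 2.9,"dz": 0,"wx": 0,"wy": 0,"wz": 0,"jaw": 0},
  {"dx": 9.7,"dy": 0.4,"dz": 0,"wx": 0,"wy": 0,"wz": 0,"jaw": 0},
  {"dx": 9.4,"dy": -2.1,"dz": 0,"wx": 0,"wy": 0,"wz": 0,"jaw": 0},
  {"dx": 8.6,"dy": -4.5,"dz": 0,"wx": 0,"wy": 0,"wz": 0,"jaw": 0},
  {"dx": 7.1,"dy": -6.5,"dz": 0,"wx": 0,"wy": 0,"wz": 0,"jaw": 0},
  {"dx": 5.2,"dy": -8.2,"dz": 0,"wx": 0,"wy": 0,"wz": 0,"jaw": 0},
  {"dx": 2.9,"dy": -9.2,"dz": 0,"wx": 0,"wy": 0,"wz": 0,"jaw": 0},
  {"dx": 0.4,"dy": -9.6,"dz": 0,"wx": 0,"wy": 0,"wz": 0,"jaw": 0},
])

```text
time_s: 11.35
tcp_pos: [0.6187, -0.0491, 0.1778]
tcp_rot: [[0.932, -0.363, -0.005], [-0.363, -0.932, -0.003], [-0.003, 0.004, -1.0]]
contact_force: [-4.7, -1.1, -1.2]
finger_gap: 0.269
grip_force: 88.8
```

```bash
python3 - <<'E'
from h import *
a=manip.capture("side"); print(inpot(now()[0]),now()[0][2],manip.read_state()["wrist_torque"])
for t in("rod_neck","rod_grip","pin_left"): print(t,[(np.round(x["position"],4).tolist(),round(x["p"],2)) for x in manip.tip_of("side",t)[:2]])
cv2.imwrite("pics/c4.png",cv2.resize(a[100:290,210:380],(680,600)) if 0 else cv2.resize(a[110:290,220:370],(500,600)))
E
```

```text
[ 30.30026574 -19.48261675] 0.17780343356518066 [0.15764292 1.39665188 0.01316086]
rod_neck [([0.6145, -0.0528, 0.1547], 0.88), ([0.5819, -0.0813, 0.0186], 0.28)]
rod_grip [([0.619, -0.0471, 0.1889], 0.56)]
pin_left [([0.5635, 0.0394, 0.1113], 0.92)]
```

View pics/c4.png

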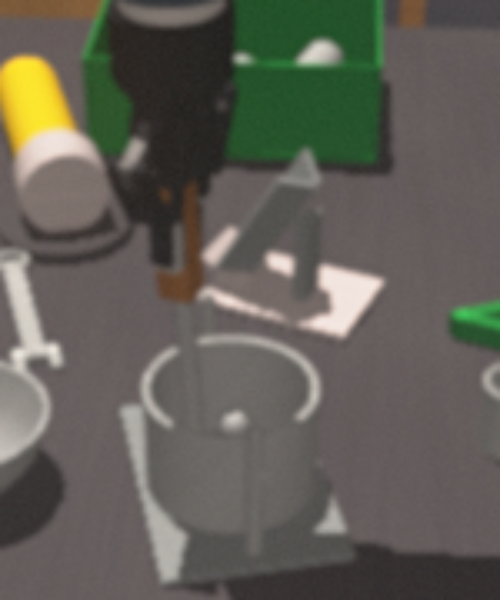

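The rod stands in the pot with its foot trailing a little, a few degrees of tilt: in the crop it runs from (180,300) to (203,430). I'll measure that slip, which can only be about the tool's y axis.

```bash
cat >> h.py <<'E'
def slip(new=True):
    if new: manip.capture("side")
    best=None; m=manip.trace("side","rod")
    if not m: return None
    m=m[0]["mask"].astype(float); p,r=now(); M=r.as_matrix(); g=p-.019*M[:,2]
    sc=[]
    for phi in np.radians(np.arange(-25,26,1.)):
        z=np.cos(phi)*M[:,2]+np.sin(phi)*M[:,0]   # +: foot towards tool +x
        s=0
        img=np.zeros(m.shape,np.uint8)
        for L0,L1,w in((.0,.045,.024),(.045,.185,.014)):
            q=proj("side",[g+L0*z,g+L1*z]); k=446*w/1.0
            cv2.line(img,*[tuple(int(round(v*8)) for v in u) for u in q],1,int(max(2,round(k))),cv2.LINE_8,3)
        sc.append((m*img).sum()-0.0*img.sum())
    i=int(np.argmax(sc)); phi=np.radians(-25+i); z=np.cos(phi)*M[:,2]+np.sin(phi)*M[:,0]; f=g+.185*z
    return -25+i, inpot(f).round(1), f.round(4), int(m.sum()), np.array(sc)[max(0,i-3):i+4].astype(int)
E
python3 - <<'E'
from h import *
print(slip(False))
E
```

```text
(-3, array([ 21.6, -15.4]), array([ 0.6096, -0.046 ,  0.0125]), 437, array([334, 359, 390, 404, 395, 370, 346]))
```

Request:
drive_tool([
  {"dx": -1.1,"dy": -9.8,"dz": -0.5,"wx": 0,"wy": 0,"wz": 0,"jaw": 0},
  {"dx": -4.5,"dy": -8.5,"dz": 0,"wx": 0,"wy": 0,"wz": 0,"jaw": 0},
  {"dx": -6.5,"dy": -7.1,"dz": 0,"wx": 0,"wy": 0,"wz": 0,"jaw": 0},
  {"dx": -8.2,"dy": -5.2,"dz": 0,"wx": 0,"wy": 0,"wz": 0,"jaw": 0},
  {"dx": -9.2,"dy": -2.9,"dz": 0,"wx": 0,"wy": 0,"wz": 0,"jaw": 0},
  {"dx": -9.7,"dy": -0.4,"dz": 0,"wx": 0,"wy": 0,"wz": 0,"jaw": 0},
], grip_force=120)

```text
time_s: 12.35
tcp_pos: [0.5972, -0.0134, 0.1803]
tcp_rot: [[0.93, -0.367, 0.004], [-0.367, -0.93, -0.017], [0.009, 0.014, -1.0]]
contact_force: [-0.7, -11.1, -0.8]
finger_gap: 0.264
grip_force: 118.4
```

```bash
python3 - <<'E'
from h import *
print(slip()); s=manip.read_state(); print(inpot(s["tcp_pos"]),s["tcp_pos"][2],s["contact_force"],s["wrist_torque"],s["time_s"])
E
```

```text
(-1, array([13.6, 20.2]), array([ 0.5917, -0.0142,  0.0136]), 427, array([311, 336, 355, 374, 371, 348, 348]))
[17.13350078 20.74070736] 0.17960716128232068 [ -3.47276247 -10.85376865  -0.34356288] [-4.03036687  1.26606759  0.08085819] 12.45
```

```bash
cat >> h.py <<'E'
def via(pts,z=.179,step=.009):
    p,r=now(); q=inpot(p)/1000; V=pose(-21.3); w=[]
    for t in pts:
        t=np.array(t)/1000; n=max(1,int(round(np.linalg.norm(t-q)/step)))
        w.append(([*potw(*t),z],V,n)); q=t
    plan(p,r,w)
E
python3 - <<'E'
from h import *
via([(10,30),(0,37),(-10,37),(-20,32),(-29,24),(-36,10),(-38,0)])
E
```

```text
[{"dx": -11.3, "dy": -2.8, "dz": 0.5, "wx": 0.016, "wy": -0.005, "wz": -0.003, "jaw": 0}, {"dx": -12.2, "dy": 0.6, "dz": 0.0, "wx": -0.0, "wy": 0.0, "wz": -0.0, "jaw": 0}, {"dx": -7.9, "dy": 6.2, "dz": 0.0, "wx": -0.0, "wy": 0.0, "wz": -0.0, "jaw": 0}, {"dx": -4.8, "dy": 10.1, "dz": 0.0, "wx": -0.0, "wy": 0.0, "wz": -0.0, "jaw": 0}, {"dx": -2.1, "dy": 11.9, "dz": 0.0, "wx": -0.0, "wy": 0.0, "wz": -0.0, "jaw": 0}, {"dx": 1.6, "dy": 7.7, "dz": -0.0, "wx": -0.0, "wy": 0.0, "wz": -0.0, "jaw": 0}, {"dx": 1.6, "dy": 7.6, "dz": -0.0, "wx": -0.0, "wy": 0.0, "wz": -0.0, "jaw": 0}, {"dx": 4.6, "dy": 9.1, "dz": -0.0, "wx": -0.0, "wy": 0.0, "wz": -0.0, "jaw": 0}]
```

Request:
drive_tool([
  {"dx": -11.3,"dy": -2.8,"dz": 0.5,"wx": 0.016,"wy": -0.005,"wz": -0.003,"jaw": 0},
  {"dx": -12.2,"dy": 0.6,"dz": 0,"wx": 0,"wy": 0,"wz": 0,"jaw": 0},
  {"dx": -7.9,"dy": 6.2,"dz": 0,"wx": 0,"wy": 0,"wz": 0,"jaw": 0},
])

```text
time_s: 12.82
tcp_pos: [0.5668, -0.0039, 0.18]
tcp_rot: [[0.931, -0.365, 0.006], [-0.365, -0.931, 0.004], [0.004, -0.006, -1.0]]
contact_force: [-3.2, -6.4, -0.1]
finger_gap: 0.268
grip_force: 119.9
```

```bash
cat >> h.py <<'E'
def st():
    print(slip()); s=manip.read_state(); print(inpot(s["tcp_pos"]).round(1),s["tcp_pos"][2].round(4),s["contact_force"].round(1),s["wrist_torque"].round(1),s["time_s"])
E
python3 - <<'E'
from h import *
st(); via([(-20,35),(-29,25),(-36,10),(-39,0)])
E
```

```text
(5, array([ 6. , 28.9]), array([ 0.5819, -0.008 ,  0.0146]), 400, array([282, 306, 324, 338, 333, 314, 296]))
[-7.7 38.4] 0.1799 [ 0.2 -7.9 -2.6] [-3.3  0.7 -0.1] 12.925
[{"dx": -7.6, "dy": 10.3, "dz": 0.8, "wx": -0.006, "wy": -0.003, "wz": -0.001, "jaw": 0}, {"dx": -0.9, "dy": 13.4, "dz": -0.0, "wx": -0.0, "wy": 0.0, "wz": -0.0, "jaw": 0}, {"dx": 1.9, "dy": 8.1, "dz": -0.0, "wx": -0.0, "wy": 0.0, "wz": -0.0, "jaw": 0}, {"dx": 1.9, "dy": 8.1, "dz": -0.0, "wx": -0.0, "wy": 0.0, "wz": -0.0, "jaw": 0}, {"dx": 3.8, "dy": 9.7, "dz": -0.1, "wx": -0.0, "wy": 0.0, "wz": -0.0, "jaw": 0}]
```

Request:
drive_tool([
  {"dx": -7.6,"dy": 10.3,"dz": 0.8,"wx": -0.006,"wy": -0.003,"wz": -0.001,"jaw": 0},
  {"dx": -2,"dy": 12.5,"dz": 0,"wx": 0,"wy": 0,"wz": 0,"jaw": 0},
  {"dx": 0,"dy": 9,"dz": 0,"wx": 0,"wy": 0,"wz": 0,"jaw": 0},
  {"dx": 0.5,"dy": 8.5,"dz": 0,"wx": 0,"wy": 0,"wz": 0,"jaw": 0},
  {"dx": 2.5,"dy": 9.7,"dz": 0,"wx": 0,"wy": 0,"wz": 0,"jaw": 0},
])

```text
time_s: 13.55
tcp_pos: [0.5433, -0.0374, 0.1787]
tcp_rot: [[0.934, -0.357, 0.002], [-0.357, -0.934, 0.014], [-0.003, -0.013, -1.0]]
contact_force: [5.5, 0.0, -0.2]
finger_gap: 0.268
grip_force: 120.7
```

```bash
python3 - <<'E'
from h import *
st(); via([(-37,-8),(-28,-26),(-15,-36),(0,-39)])
E
```

```text
(7, array([-22.6,  -2.6]), array([ 0.5637, -0.0465,  0.0135]), 400, array([277, 311, 336, 344, 330, 308, 279]))
[-40.9   9.6] 0.1782 [ 5.9 -0.8 -0.3] [-0.4 -2.  -0. ] 13.65
[{"dx": 6.9, "dy": 5.7, "dz": -0.5, "wx": -0.005, "wy": 0.002, "wz": 0.002, "jaw": 0}, {"dx": 7.0, "dy": 5.7, "dz": -0.4, "wx": -0.005, "wy": 0.002, "wz": 0.001, "jaw": 0}, {"dx": 9.1, "dy": 4.3, "dz": -0.0, "wx": -0.0, "wy": -0.0, "wz": 0.0, "jaw": 0}, {"dx": 9.1, "dy": 4.3, "dz": -0.1, "wx": -0.0, "wy": -0.0, "wz": 0.0, "jaw": 0}, {"dx": 8.2, "dy": -0.1, "dz": 0.0, "wx": -0.0, "wy": -0.0, "wz": 0.0, "jaw": 0}, {"dx": 8.2, "dy": -0.1, "dz": 0.1, "wx": -0.0, "wy": -0.0, "wz": 0.0, "jaw": 0}, {"dx": 6.8, "dy": -3.4, "dz": -0.0, "wx": -0.0, "wy": -0.0, "wz": 0.0, "jaw": 0}, {"dx": 6.8, "dy": -3.5, "dz": -0.0, "wx": -0.0, "wy": -0.0, "wz": 0.0, "jaw": 0}]
```

Request:
drive_tool([
  {"dx": 1,"dy": 4,"dz": 0,"wx": 0,"wy": -0.06,"wz": 0,"jaw": 0},
  {"dx": 1,"dy": 4,"dz": 0,"wx": 0,"wy": -0.06,"wz": 0,"jaw": 0},
  {"dx": 0,"dy": 0,"dz": 0,"wx": 0,"wy": 0,"wz": 0,"jaw": 0},
])

```text
time_s: 14.02
tcp_pos: [0.542, -0.0487, 0.1776]
tcp_rot: [[0.926, -0.361, -0.113], [-0.357, -0.933, 0.054], [-0.125, -0.01, -0.992]]
contact_force: [5.3, -1.7, 1.0]
finger_gap: 0.272
grip_force: 121.0
```

```bash
cat >> h.py <<'E'
def fvia(pts,zf=.0135,step=.009,wy=0.):
    """move the foot through pot points (mm); keeps rod-in-hand slip; wy = total tool tilt to add, spread over rows"""
    p,r=now(); s=slip(); print(s); f=s[2]; lf=r.inv().apply(f-p); q=s[1]/1000; W=[]
    ns=[];qq=q
    for t in pts:
        t=np.array(t)/1000; ns.append(max(1,int(round(np.linalg.norm(t-qq)/step)))); qq=t
    N=sum(ns);k=0
    for t,n in zip(pts,ns):
        t=np.array(t)/1000
        for i in range(1,n+1):
            k+=1; x=q+(t-q)*i/n; Q=r*R.from_rotvec([0,wy*k/N,0])
            W.append((np.array([*potw(*x),zf])-Q.apply(lf),Q,1))
        q=t
    plan(p,r,W); s=manip.read_state(); print(s["contact_force"].round(1),s["time_s"])
E
python3 - <<'E'
from h import *
fvia([(-37,-8),(-28,-27),(-15,-36),(2,-39)],wy=.06)
E
```

```text
(12, array([-28.7,  -7.8]), array([ 0.5592, -0.0533,  0.0122]), 435, array([297, 322, 358, 372, 359, 338, 313]))
[{"dx": -7.8, "dy": 5.2, "dz": -0.2, "wx": -0.0, "wy": 0.009, "wz": -0.0, "jaw": 0}, {"dx": 7.9, "dy": 4.7, "dz": -0.8, "wx": -0.0, "wy": 0.008, "wz": -0.0, "jaw": 0}, {"dx": 8.0, "dy": 4.7, "dz": -0.8, "wx": 0.0, "wy": 0.009, "wz": -0.0, "jaw": 0}, {"dx": 6.4, "dy": -0.4, "dz": -0.4, "wx": -0.0, "wy": 0.008, "wz": -0.0, "jaw": 0}, {"dx": 6.5, "dy": -0.5, "dz": -0.4, "wx": -0.0, "wy": 0.009, "wz": 0.0, "jaw": 0}, {"dx": 6.2, "dy": -4.0, "dz": -0.2, "wx": -0.0, "wy": 0.008, "wz": 0.0, "jaw": 0}, {"dx": 6.2, "dy": -4.1, "dz": -0.2, "wx": -0.0, "wy": 0.009, "wz": -0.0, "jaw": 0}]
[ 5.3 -1.5  1. ] 14.125
```

Request:
drive_tool([
  {"dx": -4,"dy": 5.2,"dz": 0,"wx": 0,"wy": 0.009,"wz": 0,"jaw": 0},
  {"dx": 6,"dy": 4.7,"dz": -0.8,"wx": 0,"wy": 0.008,"wz": 0,"jaw": 0},
  {"dx": 8,"dy": 4.7,"dz": -0.8,"wx": 0,"wy": 0.009,"wz": 0,"jaw": 0},
  {"dx": 6.4,"dy": 0.5,"dz": -0.4,"wx": 0,"wy": 0.008,"wz": 0,"jaw": 0},
  {"dx": 6.5,"dy": -0.5,"dz": -0.4,"wx": 0,"wy": 0.009,"wz": 0,"jaw": 0},
  {"dx": 6.2,"dy": -3.5,"dz": -0.2,"wx": 0,"wy": 0.008,"wz": 0,"jaw": 0},
  {"dx": 6.2,"dy": -4,"dz": -0.2,"wx": 0,"wy": 0.009,"wz": 0,"jaw": 0},
])

```text
time_s: 15.0
tcp_pos: [0.567, -0.0609, 0.1754]
tcp_rot: [[0.931, -0.357, -0.07], [-0.355, -0.934, 0.041], [-0.079, -0.013, -0.997]]
contact_force: [-4.6, 6.1, 0.3]
finger_gap: 0.264
grip_force: 120.6
```

```bash
python3 - <<'E'
from h import *
st();fvia([(14,-36),(27,-27),(36,-14),(38,0)],wy=.06)
E
```

```text
(10, array([ -4.8, -26.6]), array([ 0.5876, -0.0643,  0.0103]), 432, array([314, 342, 371, 375, 360, 326, 294]))
[-21.8 -16.6] 0.1755 [-2.3  5.5 -1.3] [2.2 1.  0. ] 15.1
(11, array([ -2.3, -28.6]), array([ 0.5906, -0.0655,  0.0107]), 549, array([363, 402, 434, 435, 419, 389, 353]))
[{"dx": 7.3, "dy": -2.1, "dz": -3.2, "wx": 0.0, "wy": 0.008, "wz": -0.0, "jaw": 0}, {"dx": 7.5, "dy": -2.0, "dz": -0.3, "wx": 0.0, "wy": 0.007, "wz": -0.0, "jaw": 0}, {"dx": 1.1, "dy": -7.6, "dz": 0.3, "wx": 0.0, "wy": 0.008, "wz": 0.0, "jaw": 0}, {"dx": 1.2, "dy": -7.5, "dz": 0.2, "wx": 0.0, "wy": 0.007, "wz": 0.0, "jaw": 0}, {"dx": -1.6, "dy": -7.9, "dz": 0.4, "wx": -0.0, "wy": 0.008, "wz": 0.0, "jaw": 0}, {"dx": -1.7, "dy": -7.9, "dz": 0.4, "wx": 0.0, "wy": 0.007, "wz": 0.0, "jaw": 0}, {"dx": -4.7, "dy": -6.1, "dz": 0.5, "wx": 0.0, "wy": 0.008, "wz": 0.0, "jaw": 0}, {"dx": -4.7, "dy": -6.2, "dz": 0.5, "wx": -0.0, "wy": 0.007, "wz": 0.0, "jaw": 0}]
[-3.   6.1 -2. ] 15.2
```

Request:
drive_tool([
  {"dx": 9,"dy": -2,"dz": -2.5,"wx": 0,"wy": 0.008,"wz": 0,"jaw": 0},
  {"dx": 9,"dy": -2,"dz": -0.3,"wx": 0,"wy": 0.007,"wz": 0,"jaw": 0},
  {"dx": 3,"dy": -7,"dz": 0.3,"wx": 0,"wy": 0.008,"wz": 0,"jaw": 0},
  {"dx": 3,"dy": -7,"dz": 0.2,"wx": 0,"wy": 0.007,"wz": 0,"jaw": 0},
  {"dx": 1,"dy": -7.5,"dz": 0.2,"wx": 0,"wy": 0.008,"wz": 0,"jaw": 0},
  {"dx": 0,"dy": -7.5,"dz": 0.2,"wx": 0,"wy": 0.007,"wz": 0,"jaw": 0},
])

```text
time_s: 15.95
tcp_pos: [0.5988, -0.0428, 0.1741]
tcp_rot: [[0.933, -0.358, -0.036], [-0.358, -0.934, 0.019], [-0.04, -0.005, -0.999]]
contact_force: [-7.5, 1.4, -0.4]
finger_gap: 0.27
grip_force: 121.0
```

```bash
python3 - <<'E'
from h import *
fvia([(38,0),(35,15),(26,28),(10,37),(0,39)])
E
```

```text
(4, array([ 18.2, -11.3]), array([ 0.6052, -0.0431,  0.0082]), 372, array([248, 274, 307, 324, 324, 323, 319]))
[{"dx": 2.7, "dy": -7.1, "dz": -5.4, "wx": 0.0, "wy": 0.0, "wz": 0.0, "jaw": 0}, {"dx": 2.8, "dy": -7.1, "dz": -0.1, "wx": 0.0, "wy": 0.0, "wz": 0.0, "jaw": 0}, {"dx": 2.9, "dy": -7.0, "dz": -0.0, "wx": 0.0, "wy": 0.0, "wz": 0.0, "jaw": 0}, {"dx": -5.7, "dy": -5.0, "dz": 0.2, "wx": 0.0, "wy": 0.0, "wz": 0.0, "jaw": 0}, {"dx": -5.8, "dy": -5.0, "dz": 0.3, "wx": 0.0, "wy": 0.0, "wz": 0.0, "jaw": 0}, {"dx": -7.6, "dy": -2.3, "dz": 0.3, "wx": 0.0, "wy": 0.0, "wz": 0.0, "jaw": 0}, {"dx": -7.5, "dy": -2.4, "dz": 0.3, "wx": 0.0, "wy": 0.0, "wz": 0.0, "jaw": 0}, {"dx": -9.1, "dy": 1.4, "dz": 0.3, "wx": 0.0, "wy": 0.0, "wz": 0.0, "jaw": 0}, {"dx": -9.0, "dy": 1.3, "dz": 0.4, "wx": 0.0, "wy": 0.0, "wz": 0.0, "jaw": 0}, {"dx": -9.2, "dy": 4.6, "dz": 0.3, "wx": 0.0, "wy": 0.0, "wz": 0.0, "jaw": 0}]
[-7.   2.5 -1.6] 16.05
```

Request:
drive_tool([
  {"dx": 6,"dy": -5,"dz": -4,"wx": 0,"wy": 0,"wz": 0,"jaw": 0},
  {"dx": 6,"dy": -5,"dz": 0,"wx": 0,"wy": 0,"wz": 0,"jaw": 0},
  {"dx": 5,"dy": -6,"dz": 0,"wx": 0,"wy": 0,"wz": 0,"jaw": 0},
  {"dx": 0,"dy": -5,"dz": 0,"wx": 0,"wy": 0,"wz": 0,"jaw": 0},
])

```text
time_s: 16.55
tcp_pos: [0.6216, -0.0372, 0.1777]
tcp_rot: [[0.932, -0.36, -0.039], [-0.36, -0.933, 0.007], [-0.039, 0.008, -0.999]]
contact_force: [-9.8, -7.2, 0.8]
finger_gap: 0.266
grip_force: 120.5
```

```bash
python3 - <<'E'
from h import *
fvia([(35,15),(26,28),(10,37),(0,39)])
E
```

```text
(-1, array([27. , -5.3]), array([ 0.6119, -0.0347,  0.0119]), 380, array([306, 330, 344, 348, 341, 323, 304]))
[{"dx": -3.2, "dy": -10.4, "dz": -1.6, "wx": 0.0, "wy": 0.0, "wz": 0.0, "jaw": 0}, {"dx": -3.1, "dy": -10.5, "dz": 0.1, "wx": 0.0, "wy": 0.0, "wz": 0.0, "jaw": 0}, {"dx": -7.5, "dy": -2.3, "dz": 0.3, "wx": 0.0, "wy": 0.0, "wz": 0.0, "jaw": 0}, {"dx": -7.6, "dy": -2.4, "dz": 0.2, "wx": 0.0, "wy": 0.0, "wz": 0.0, "jaw": 0}, {"dx": -9.0, "dy": 1.4, "dz": 0.4, "wx": 0.0, "wy": 0.0, "wz": 0.0, "jaw": 0}, {"dx": -9.1, "dy": 1.4, "dz": 0.3, "wx": 0.0, "wy": 0.0, "wz": 0.0, "jaw": 0}, {"dx": -9.1, "dy": 4.6, "dz": 0.4, "wx": 0.0, "wy": 0.0, "wz": 0.0, "jaw": 0}]
[-9.5 -5.6 -0.1] 16.65
```

Far side reached, foot at (27,-5). On to the left side.

Request:
drive_tool([
  {"dx": -1,"dy": -11,"dz": -1,"wx": 0,"wy": 0,"wz": 0,"jaw": 0},
  {"dx": -3,"dy": -11,"dz": 0,"wx": 0,"wy": 0,"wz": 0,"jaw": 0},
  {"dx": -7.5,"dy": -6,"dz": 0.3,"wx": 0,"wy": 0,"wz": 0,"jaw": 0},
  {"dx": -7.5,"dy": -6,"dz": 0.2,"wx": 0,"wy": 0,"wz": 0,"jaw": 0},
  {"dx": -9,"dy": -1,"dz": 0.4,"wx": 0,"wy": 0,"wz": 0,"jaw": 0},
  {"dx": -9,"dy": -1,"dz": 0.3,"wx": 0,"wy": 0,"wz": 0,"jaw": 0},
])

```text
time_s: 17.4
tcp_pos: [0.6075, 0.006, 0.181]
tcp_rot: [[0.931, -0.364, -0.019], [-0.364, -0.931, 0.004], [-0.019, 0.003, -1.0]]
contact_force: [1.3, -12.6, -6.0]
finger_gap: 0.267
grip_force: 121.6
```

```bash
python3 - <<'E'
from h import *
fvia([(0,37),(-15,35),(-28,25),(-36,10),(-38,0)])
E
```

```text
(-25, array([-29.6,  84.3]), array([0.5317, 0.0345, 0.034 ]), 3768, array([478, 477, 460, 459]))
[{"dx": 9.1, "dy": 3.0, "dz": 20.3, "wx": 0.0, "wy": 0.0, "wz": 0.0, "jaw": 0}, {"dx": 8.8, "dy": 3.2, "dz": -0.1, "wx": 0.0, "wy": 0.0, "wz": 0.0, "jaw": 0}, {"dx": 8.7, "dy": 3.1, "dz": -0.2, "wx": 0.0, "wy": 0.0, "wz": 0.0, "jaw": 0}, {"dx": 8.8, "dy": 3.2, "dz": -0.1, "wx": 0.0, "wy": 0.0, "wz": 0.0, "jaw": 0}, {"dx": 8.7, "dy": 3.1, "dz": -0.2, "wx": 0.0, "wy": 0.0, "wz": 0.0, "jaw": 0}, {"dx": 8.8, "dy": 3.1, "dz": -0.2, "wx": 0.0, "wy": 0.0, "wz": 0.0, "jaw": 0}, {"dx": -5.3, "dy": 5.5, "dz": 0.2, "wx": 0.0, "wy": 0.0, "wz": 0.0, "jaw": 0}, {"dx": -5.3, "dy": 5.4, "dz": 0.1, "wx": 0.0, "wy": 0.0, "wz": 0.0, "jaw": 0}, {"dx": -2.0, "dy": 7.9, "dz": 0.0, "wx": 0.0, "wy": 0.0, "wz": 0.0, "jaw": 0}, {"dx": -2.0, "dy": 8.0, "dz": 0.1, "wx": 0.0, "wy": 0.0, "wz": 0.0, "jaw": 0}]
[{"dx": 1.5, "dy": 8.4, "dz": -0.0, "wx": 0.0, "wy": 0.0, "wz": 0.0, "jaw": 0}, {"dx": 1.5, "dy": 8.3, "dz": -0.0, "wx": 0.0, "wy": 0.0, "wz": 0.0, "jaw": 0}, {"dx": 4.6, "dy": 9.1, "dz": -0.1, "wx": 0.0, "wy": 0.0, "wz": 0.0, "jaw": 0}]
[ -0.6 -10.1  -2.4] 17.5
```

```bash
python3 - <<'E'
s=open('h.py').read()
s=s.replace('''    if not m: return None
    m=m[0]''','''    m=[x for x in m if 200<x["mask"].sum()<900 and x["mask"][:,240:330].sum()>.9*x["mask"].sum()]
    if not m: return slip()
    m=m[0]''')
open('h.py','w').write(s)
E
python3 - <<'E'
from h import *
print(inpot(now()[0]));fvia([(0,37),(-15,35),(-28,25),(-36,10),(-38,0)])
E
```

```text
[34.38890422 34.76452255]
(1, array([34.1, 34.2]), array([0.6072, 0.0051, 0.0152]), 434, array([303, 319, 337, 353, 353, 324, 307]))
[{"dx": -7.1, "dy": 4.7, "dz": 1.9, "wx": -0.0, "wy": -0.0, "wz": -0.0, "jaw": 0}, {"dx": -7.2, "dy": 4.7, "dz": 0.1, "wx": 0.0, "wy": 0.0, "wz": 0.0, "jaw": 0}, {"dx": -7.1, "dy": 4.7, "dz": 0.2, "wx": 0.0, "wy": 0.0, "wz": 0.0, "jaw": 0}, {"dx": -7.1, "dy": 4.7, "dz": 0.1, "wx": 0.0, "wy": 0.0, "wz": 0.0, "jaw": 0}, {"dx": -5.3, "dy": 5.5, "dz": 0.1, "wx": 0.0, "wy": 0.0, "wz": 0.0, "jaw": 0}, {"dx": -5.3, "dy": 5.4, "dz": 0.2, "wx": 0.0, "wy": 0.0, "wz": 0.0, "jaw": 0}, {"dx": -2.0, "dy": 7.9, "dz": 0.0, "wx": 0.0, "wy": 0.0, "wz": 0.0, "jaw": 0}, {"dx": -2.0, "dy": 8.0, "dz": 0.1, "wx": 0.0, "wy": 0.0, "wz": 0.0, "jaw": 0}, {"dx": 1.5, "dy": 8.3, "dz": 0.0, "wx": 0.0, "wy": 0.0, "wz": 0.0, "jaw": 0}, {"dx": 1.4, "dy": 8.4, "dz": 0.0, "wx": 0.0, "wy": 0.0, "wz": 0.0, "jaw": 0}]
[{"dx": 4.7, "dy": 9.1, "dz": -0.0, "wx": 0.0, "wy": 0.0, "wz": 0.0, "jaw": 0}]
[-0.8 -9.2 -2.8] 17.6
```

Request:
drive_tool([
  {"dx": -9,"dy": 4,"dz": 0.5,"wx": 0,"wy": 0,"wz": 0,"jaw": 0},
  {"dx": -9,"dy": 4,"dz": 0.1,"wx": 0,"wy": 0,"wz": 0,"jaw": 0},
  {"dx": -9,"dy": 4,"dz": 0.2,"wx": 0,"wy": 0,"wz": 0,"jaw": 0},
  {"dx": -8,"dy": 4.5,"dz": 0.1,"wx": 0,"wy": 0,"wz": 0,"jaw": 0},
  {"dx": -7,"dy": 4,"dz": 0,"wx": 0,"wy": 0,"wz": 0,"jaw": 0},
])

```text
time_s: 18.23
tcp_pos: [0.5672, 0.0101, 0.1844]
tcp_rot: [[0.933, -0.36, -0.002], [-0.36, -0.933, 0.016], [-0.008, -0.014, -1.0]]
contact_force: [7.5, -3.1, -3.1]
finger_gap: 0.268
grip_force: 121.2
```

```bash
python3 - <<'E'
from h import *
fvia([(-14,36),(-28,25),(-36,10),(-38,0)],wy=-.06)
E
```

```text
(5, array([10. , 43.1]), array([0.5816, 0.0066, 0.0192]), 406, array([280, 304, 326, 339, 335, 317, 296]))
[{"dx": -3.6, "dy": 6.9, "dz": 5.5, "wx": 0.0, "wy": -0.008, "wz": 0.0, "jaw": 0}, {"dx": -3.6, "dy": 6.7, "dz": -0.1, "wx": -0.0, "wy": -0.007, "wz": 0.0, "jaw": 0}, {"dx": -3.7, "dy": 6.8, "dz": -0.1, "wx": -0.0, "wy": -0.008, "wz": 0.0, "jaw": 0}, {"dx": -0.8, "dy": 8.7, "dz": -0.2, "wx": -0.0, "wy": -0.007, "wz": -0.0, "jaw": 0}, {"dx": -0.9, "dy": 8.6, "dz": -0.1, "wx": 0.0, "wy": -0.008, "wz": -0.0, "jaw": 0}, {"dx": 2.7, "dy": 8.4, "dz": -0.3, "wx": -0.0, "wy": -0.007, "wz": -0.0, "jaw": 0}, {"dx": 2.7, "dy": 8.4, "dz": -0.3, "wx": 0.0, "wy": -0.008, "wz": 0.0, "jaw": 0}, {"dx": 5.8, "dy": 9.1, "dz": -0.6, "wx": -0.0, "wy": -0.007, "wz": 0.0, "jaw": 0}]
[ 5.2 -4.3 -2.1] 18.325
```

Request:
drive_tool([
  {"dx": -5,"dy": 6.5,"dz": 3,"wx": 0,"wy": -0.01,"wz": 0,"jaw": 0},
  {"dx": -5,"dy": 6.5,"dz": 1,"wx": 0,"wy": -0.01,"wz": 0,"jaw": 0},
  {"dx": -5,"dy": 6.8,"dz": 0,"wx": 0,"wy": -0.01,"wz": 0,"jaw": 0},
  {"dx": -3,"dy": 8.7,"dz": 0,"wx": 0,"wy": -0.01,"wz": 0,"jaw": 0},
  {"dx": -3,"dy": 8.6,"dz": 0,"wx": 0,"wy": -0.01,"wz": 0,"jaw": 0},
  {"dx": 0,"dy": 8.4,"dz": 0,"wx": 0,"wy": -0.01,"wz": 0,"jaw": 0},
  {"dx": 1,"dy": 8.4,"dz": 0,"wx": 0,"wy": -0.01,"wz": 0,"jaw": 0},
  {"dx": 3,"dy": 9,"dz": -0.5,"wx": 0,"wy": -0.01,"wz": 0,"jaw": 0},
])

```text
time_s: 19.32
tcp_pos: [0.5355, -0.0328, 0.1836]
tcp_rot: [[0.933, -0.356, -0.062], [-0.353, -0.934, 0.057], [-0.078, -0.031, -0.996]]
contact_force: [10.2, 7.0, 0.2]
finger_gap: 0.264
grip_force: 122.2
```

```bash
python3 - <<'E'
from h import *
st(); st()
E
```

```text
(6, array([-40. ,  14.4]), array([ 0.542 , -0.0353,  0.0173]), 404, array([299, 315, 332, 346, 339, 324, 305]))
[-47.6  15.1] 0.1832 [9.5 1.4 0.2] [ 0.7 -3.7 -0.3] 19.425
(5, array([-42.8,  16.1]), array([ 0.5389, -0.0345,  0.0172]), 358, array([247, 277, 297, 308, 306, 298, 280]))
[-47.8  14.9] 0.1832 [ 9.8  3.  -0.5] [ 0.7 -3.7 -0.2] 19.525
```

Request:
drive_tool([
  {"dx": 5,"dy": 5,"dz": 0,"wx": 0,"wy": 0,"wz": 0,"jaw": 0},
  {"dx": 5,"dy": 5,"dz": 0,"wx": 0,"wy": 0,"wz": 0,"jaw": 0},
  {"dx": 4,"dy": 5,"dz": 0,"wx": 0,"wy": 0,"wz": 0,"jaw": 0},
  {"dx": 0,"dy": 0,"dz": 0,"wx": 0,"wy": 0,"wz": 0,"jaw": 0},
])

```text
time_s: 20.02
tcp_pos: [0.5376, -0.0499, 0.1804]
tcp_rot: [[0.931, -0.356, -0.076], [-0.352, -0.934, 0.06], [-0.092, -0.029, -0.995]]
contact_force: [5.0, 9.5, 2.4]
finger_gap: 0.27
grip_force: 122.5
```

```bash
python3 - <<'E'
from h import *
st()
p,r=now()
plan(p,r,[(p+[.008,.002,.06],pose(-21.3),4),(p+[.008,.002,.135],pose(-21.3),2)])
E
```

```text
(5, array([-44.9,   5.1]), array([ 0.54  , -0.0457,  0.0144]), 347, array([292, 331, 334, 337, 336, 307, 286]))
[-48.5   1.9] 0.1804 [4.9 8.2 1.3] [ 3.2 -1.8 -0.3] 20.125
[{"dx": 0.3, "dy": -1.6, "dz": -15.1, "wx": -0.007, "wy": 0.023, "wz": 0.002, "jaw": 0}, {"dx": 0.7, "dy": -1.5, "dz": -15.0, "wx": -0.007, "wy": 0.023, "wz": 0.003, "jaw": 0}, {"dx": 1.0, "dy": -1.4, "dz": -15.0, "wx": -0.007, "wy": 0.023, "wz": 0.002, "jaw": 0}, {"dx": 1.3, "dy": -1.3, "dz": -15.1, "wx": -0.007, "wy": 0.023, "wz": 0.002, "jaw": 0}, {"dx": -0.0, "dy": 0.0, "dz": -37.5, "wx": 0.0, "wy": 0.0, "wz": 0.0, "jaw": 0}, {"dx": -0.0, "dy": 0.0, "dz": -37.5, "wx": 0.0, "wy": 0.0, "wz": 0.0, "jaw": 0}]
```

Request:
drive_tool([
  {"dx": 3,"dy": -2,"dz": -5,"wx": 0,"wy": 0,"wz": 0,"jaw": 0},
  {"dx": 2,"dy": -2,"dz": -15,"wx": 0,"wy": 0.02,"wz": 0,"jaw": 0},
  {"dx": 1,"dy": -1.5,"dz": -15,"wx": 0,"wy": 0.02,"wz": 0,"jaw": 0},
  {"dx": 1,"dy": -1.4,"dz": -25,"wx": -0.014,"wy": 0.023,"wz": 0.004,"jaw": 0},
  {"dx": 1.3,"dy": -1.3,"dz": -35,"wx": -0.014,"wy": 0.023,"wz": 0.004,"jaw": 0},
  {"dx": 0,"dy": 0,"dz": -40,"wx": 0,"wy": 0,"wz": 0,"jaw": 0},
  {"dx": 0,"dy": 0,"dz": 0,"wx": 0,"wy": 0,"wz": 0,"jaw": 0},
])

```text
time_s: 21.0
tcp_pos: [0.5507, -0.0576, 0.317]
tcp_rot: [[0.93, -0.366, -0.011], [-0.366, -0.93, -0.014], [-0.005, 0.017, -1.0]]
contact_force: [-0.9, -0.1, -1.3]
finger_gap: 0.269
grip_force: 122.1
```

```bash
python3 - <<'E'
from h import *
st(); st()
m=manip.read_state(); print(m["tcp_rot"].round(3),m["tcp_pos"])
for t in("rod","rod_neck","rod_grip","ball0"): print(t,[(np.round(x["position"],4).tolist(),round(x["p"],2)) for x in manip.tip_of("side",t)[:3]])
E
```

```text
(6, array([-29.8, -21.7]), array([ 0.5623, -0.0669,  0.1469]), 723, array([440, 495, 543, 564, 545, 503, 464]))
[-41.2  -8.7] 0.3121 [-0.2 -0.7 -2.7] [ 0. -0.  0.] 21.1
(5, array([-34.2, -18.9]), array([ 0.5573, -0.0656,  0.1443]), 636, array([411, 464, 518, 531, 504, 458, 413]))
[-42.3  -8.3] 0.3099 [-0.  -0.2 -1.8] [ 0. -0. -0.] 21.2
[[ 0.93  -0.366 -0.025]
 [-0.366 -0.93  -0.012]
 [-0.019  0.02  -1.   ]] [ 0.54639598 -0.05774096  0.30985266]
rod [([0.5515, -0.0639, 0.1479], 0.62), ([0.6106, -0.0754, 0.0146], 0.16)]
rod_neck []
rod_grip [([0.5511, -0.0588, 0.327], 0.88)]
ball0 [([0.5846, -0.0805, 0.0156], 0.58), ([0.5589, -0.0742, 0.0174], 0.55), ([0.6093, -0.0754, 0.017], 0.5)]
```

```bash
cat >> h.py <<'E'
HF=np.array([.5919,-.2983,.0220]); HQ=pose(-21.3,30); HM=HQ.as_matrix()
def rodtcp(nrm,ax,phi):
    """TCP pose for the rod parallel to home, foot off home by nrm (open side) and ax (up the rod), m; phi = slip deg"""
    Q=pose(-21.3,30-phi); f=np.radians(phi)
    lf=np.array([.185*np.sin(f),0,-.019+.185*np.cos(f)])
    return HF+nrm*HM[:,0]-ax*HM[:,2]-Q.apply(lf),Q
E
python3 - <<'E'
from h import *
p,r=now(); print(p)
S,Q=rodtcp(.05,.02,5); print(S)
plan(p,r,[([.62,-.30,.315],pose(-21.3),7),(S,Q,6)])
E
```

```text
[ 0.54656587 -0.05744248  0.30958131]
[ 0.54422631 -0.2797128   0.20731536]
[{"dx": 22.4, "dy": 28.4, "dz": -0.7, "wx": 0.003, "wy": 0.003, "wz": -0.0, "jaw": 0}, {"dx": 22.5, "dy": 28.4, "dz": -0.6, "wx": 0.003, "wy": 0.003, "wz": -0.001, "jaw": 0}, {"dx": 22.4, "dy": 28.5, "dz": -0.7, "wx": 0.002, "wy": 0.002, "wz": -0.0, "jaw": 0}, {"dx": 22.4, "dy": 28.4, "dz": -0.8, "wx": 0.003, "wy": 0.003, "wz": -0.001, "jaw": 0}, {"dx": 22.3, "dy": 28.5, "dz": -0.7, "wx": 0.003, "wy": 0.003, "wz": -0.0, "jaw": 0}, {"dx": 22.4, "dy": 28.4, "dz": -0.7, "wx": 0.003, "wy": 0.003, "wz": -0.0, "jaw": 0}, {"dx": 22.4, "dy": 28.5, "dz": -0.8, "wx": 0.002, "wy": 0.003, "wz": -0.001, "jaw": 0}, {"dx": -13.0, "dy": 1.4, "dz": 17.9, "wx": 0.0, "wy": 0.073, "wz": 0.0, "jaw": 0}, {"dx": -14.3, "dy": 1.5, "dz": 17.0, "wx": 0.0, "wy": 0.072, "wz": 0.0, "jaw": 0}, {"dx": -15.4, "dy": 1.4, "dz": 15.9, "wx": 0.0, "wy": 0.073, "wz": 0.0, "jaw": 0}]
[{"dx": -16.6, "dy": 1.4, "dz": 14.7, "wx": 0.0, "wy": 0.073, "wz": 0.0, "jaw": 0}, {"dx": -17.6, "dy": 1.4, "dz": 13.4, "wx": 0.0, "wy": 0.072, "wz": 0.0, "jaw": 0}, {"dx": -18.5, "dy": 1.5, "dz": 12.2, "wx": 0.0, "wy": 0.073, "wz": 0.0, "jaw": 0}]
```

Request:
drive_tool([
  {"dx": 22.4,"dy": 28.4,"dz": -0.7,"wx": 0.003,"wy": 0.003,"wz": 0,"jaw": 0},
  {"dx": 22.5,"dy": 28.4,"dz": -0.6,"wx": 0.003,"wy": 0.003,"wz": -0.001,"jaw": 0},
  {"dx": 22.4,"dy": 28.5,"dz": -0.7,"wx": 0.002,"wy": 0.002,"wz": 0,"jaw": 0},
  {"dx": 22.4,"dy": 28.4,"dz": -0.8,"wx": 0.003,"wy": 0.003,"wz": -0.001,"jaw": 0},
  {"dx": 22.3,"dy": 28.5,"dz": -0.7,"wx": 0.003,"wy": 0.003,"wz": 0,"jaw": 0},
  {"dx": 22.4,"dy": 28.4,"dz": -0.7,"wx": 0.003,"wy": 0.003,"wz": 0,"jaw": 0},
  {"dx": 22.4,"dy": 28.5,"dz": -0.8,"wx": 0.002,"wy": 0.003,"wz": -0.001,"jaw": 0},
  {"dx": -13,"dy": 1.4,"dz": 17.9,"wx": 0,"wy": 0.073,"wz": 0,"jaw": 0},
  {"dx": -14.3,"dy": 1.5,"dz": 17,"wx": 0,"wy": 0.072,"wz": 0,"jaw": 0},
  {"dx": -15.4,"dy": 1.4,"dz": 15.9,"wx": 0,"wy": 0.073,"wz": 0,"jaw": 0},
])

```text
time_s: 22.65
tcp_pos: [0.5823, -0.2896, 0.2609]
tcp_rot: [[0.909, -0.363, 0.205], [-0.354, -0.932, -0.079], [0.219, -0.001, -0.976]]
contact_force: [0.1, -0.4, -2.4]
finger_gap: 0.268
grip_force: 121.9
```

Request:
drive_tool([
  {"dx": -16.6,"dy": 1.4,"dz": 14.7,"wx": 0,"wy": 0.073,"wz": 0,"jaw": 0},
  {"dx": -17.6,"dy": 1.4,"dz": 13.4,"wx": 0,"wy": 0.072,"wz": 0,"jaw": 0},
  {"dx": -18.5,"dy": 1.5,"dz": 12.2,"wx": 0,"wy": 0.073,"wz": 0,"jaw": 0},
  {"dx": 0,"dy": 0,"dz": 0,"wx": 0,"wy": 0,"wz": 0,"jaw": 0},
  {"dx": 0,"dy": 0,"dz": 0,"wx": 0,"wy": 0,"wz": 0,"jaw": 0},
])

```text
time_s: 23.28
tcp_pos: [0.5471, -0.2802, 0.2103]
tcp_rot: [[0.843, -0.363, 0.398], [-0.328, -0.932, -0.155], [0.427, -0.0, -0.904]]
contact_force: [0.6, 0.2, -1.5]
finger_gap: 0.261
grip_force: 121.9
```

```bash
sed -i 's/240:330/240:400/' h.py; python3 - <<'E'
from h import *
p,r=now(); print(p,r.as_matrix().round(3)); print(slip())
b=manip.capture("side"); a=manip.capture("top")
for c in("side","top"):
  for t in("rod","rod_neck","rod_grip"): print(c,t,[(np.round(x["position"],4).tolist(),round(x["p"],2)) for x in manip.tip_of(c,t)[:2]])
E0=HF+.05*HM[:,0]-.02*HM[:,2]; print("want foot",E0,"neck",E0-.14*HM[:,2])
cv2.imwrite("pics/c5.png",np.hstack([cv2.resize(a[170:290,370:470],(400,480)),cv2.resize(b[70:220,250:375],(400,480))]))
E
```

```text
[ 0.54713658 -0.28023826  0.21028947] [[ 0.843 -0.363  0.398]
 [-0.328 -0.932 -0.155]
 [ 0.427 -0.    -0.904]]
(2, array([ -44.5, -269.6]), array([ 0.6203, -0.3084,  0.0645]), 339, array([240, 272, 310, 337, 337, 316, 285]))
side rod [([0.6215, -0.3122, 0.0646], 0.9), ([0.5418, -0.2779, 0.2264], 0.45)]
side rod_neck [([0.5598, -0.2893, 0.1921], 0.74)]
side rod_grip []
top rod [([0.6296, -0.3099, 0.0661], 0.84)]
top rod_neck [([0.5619, -0.2852, 0.1848], 0.97), ([0.624, -0.0516, 0.0174], 0.38)]
top rod_grip [([0.5399, -0.2827, 0.2309], 0.89)]
want foot [ 0.6229265  -0.31039673  0.06432051] neck [ 0.55770812 -0.28496914  0.18556406]
```

View pics/c5.png

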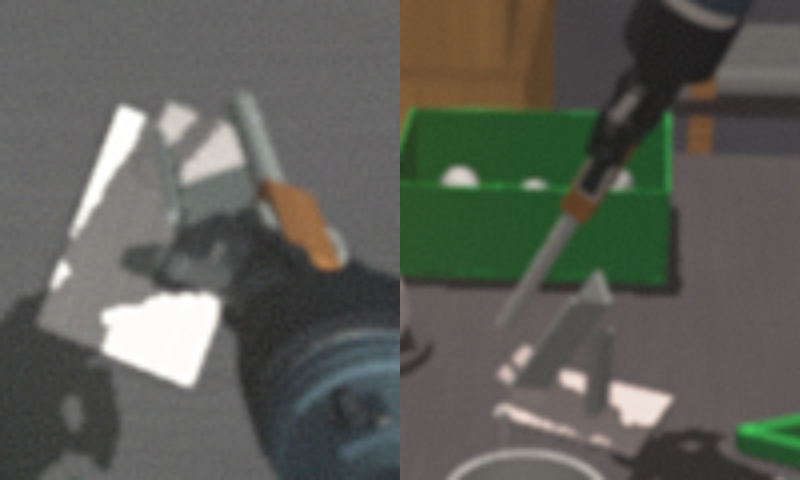

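The rod hangs parallel to the V, about 50 mm off it on the open side. In the side crop its foot is at (497,325). Now in along the normal.

Request:
drive_tool([
  {"dx": -10,"dy": 0,"dz": 0.8,"wx": 0,"wy": 0,"wz": 0,"jaw": 0},
  {"dx": -10,"dy": 0,"dz": 0.8,"wx": 0,"wy": 0,"wz": 0,"jaw": 0},
  {"dx": -10,"dy": 0,"dz": 0.8,"wx": 0,"wy": 0,"wz": 0,"jaw": 0},
  {"dx": -10,"dy": 0,"dz": 0.8,"wx": 0,"wy": 0,"wz": 0,"jaw": 0},
  {"dx": -6,"dy": 0,"dz": 0.5,"wx": 0,"wy": 0,"wz": 0,"jaw": 0},
  {"dx": 0.3,"dy": 0,"dz": 5,"wx": 0,"wy": 0,"wz": 0,"jaw": 0},
  {"dx": 0.4,"dy": 0,"dz": 5,"wx": 0,"wy": 0,"wz": 0,"jaw": 0},
  {"dx": 0.4,"dy": 0,"dz": 5,"wx": 0,"wy": 0,"wz": 0,"jaw": 0},
  {"dx": 0,"dy": 0,"dz": 0,"wx": 0,"wy": 0,"wz": 0,"jaw": 0},
])

```text
time_s: 24.9
tcp_pos: [0.5156, -0.2676, 0.1725]
tcp_rot: [[0.843, -0.362, 0.397], [-0.328, -0.932, -0.153], [0.425, -0.001, -0.905]]
contact_force: [2.7, 0.8, -1.1]
finger_gap: 0.264
grip_force: 122.0
```

```bash
python3 - <<'E'
from h import *
p,r=now(); s=manip.read_state(); print(p,r.as_matrix().round(3),s["contact_force"],s["wrist_torque"]); print(slip())
manip.capture("top")
for c in("side","top"):
  for t in("rod","rod_neck"): print(c,t,[(np.round(x["position"],4).tolist(),round(x["p"],2)) for x in manip.tip_of(c,t)[:2]])
print("home",HF,HF-.14*HM[:,2]); print(rodtcp(0,0,4)[0])
E
```

```text
[ 0.51560689 -0.26757808  0.17245065] [[ 0.843 -0.362  0.397]
 [-0.328 -0.932 -0.153]
 [ 0.425 -0.001 -0.905]] [ 2.72628569  0.8044963  -1.10300643] [ 0.40334151 -0.05819136  0.21674578]
(-25, array([-139.6, -195.3]), array([ 0.5077, -0.2649,  0.0049]), 580, array([0, 0, 0, 0]))
side rod [([0.5624, -0.0787, 0.0198], 0.69)]
side rod_neck [([0.5263, -0.2729, 0.1525], 0.64)]
top rod [([0.5941, -0.2991, 0.0304], 0.81), ([0.5311, -0.2715, 0.1495], 0.24)]
top rod_neck [([0.5289, -0.2697, 0.1505], 0.65), ([0.622, -0.0515, 0.013], 0.26)]
home [ 0.5919 -0.2983  0.022 ] [ 0.52668161 -0.27287241  0.14324356]
[ 0.51347867 -0.2677248   0.16513761]
```

Request:
drive_tool([
  {"dx": -0.5,"dy": 0,"dz": 3,"wx": 0,"wy": 0,"wz": 0,"jaw": 0},
  {"dx": -0.5,"dy": 0,"dz": 3,"wx": 0,"wy": 0,"wz": 0,"jaw": 0},
  {"dx": 0,"dy": 0,"dz": 2,"wx": 0,"wy": 0,"wz": 0,"jaw": 0},
  {"dx": 0,"dy": 0,"dz": 0,"wx": 0,"wy": 0,"wz": 0,"jaw": 0},
])

```text
time_s: 35.95
tcp_pos: [0.5179, -0.2691, 0.168]
tcp_rot: [[0.843, -0.363, 0.397], [-0.328, -0.932, -0.156], [0.427, 0.001, -0.904]]
contact_force: [-7.7, 7.2, 19.7]
finger_gap: 0.266
grip_force: 125.7
```

The foot is on the plate, with about 20 N upward. That measuring script cost 10 s in retries, so I won't use `slip` again. Release and back off.

Request:
drive_tool([
  {"dx": 0,"dy": 0,"dz": -1,"wx": 0,"wy": 0,"wz": 0,"jaw": 0.4},
  {"dx": 0,"dy": 0,"dz": 0,"wx": 0,"wy": 0,"wz": 0,"jaw": 1},
  {"dx": 0,"dy": 0,"dz": 0,"wx": 0,"wy": 0,"wz": 0,"jaw": 1},
  {"dx": -0.6,"dy": 0,"dz": -15,"wx": 0,"wy": 0,"wz": 0,"jaw": 1},
  {"dx": -1.5,"dy": 0,"dz": -25,"wx": 0,"wy": 0,"wz": 0,"jaw": 1},
  {"dx": -2,"dy": 0,"dz": -35,"wx": 0,"wy": 0,"wz": 0,"jaw": 1},
  {"dx": -2,"dy": 0,"dz": -45,"wx": 0,"wy": 0,"wz": 0,"jaw": 1},
])

```text
time_s: 36.83
tcp_pos: [0.4627, -0.2473, 0.2725]
tcp_rot: [[0.844, -0.362, 0.395], [-0.329, -0.932, -0.153], [0.423, -0.001, -0.906]]
contact_force: [-0.4, -1.6, 1.1]
finger_gap: 1.0
grip_force: 0.0
```

```bash
python3 - <<'E'
from h import *
b=manip.capture("side"); a=manip.capture("top")
for c in("side","top"):
  for t in("rod","rod_neck"): print(c,t,[(np.round(x["position"],4).tolist(),round(x["p"],2)) for x in manip.tip_of(c,t)[:2]])
for c in("side","top"):
  print(c,[(np.round(x["position"],4).tolist(),round(x["p"],2)) for x in manip.tip_of(c,"cover_grip")[:1]])
print("balls",[(np.round(x["position"],3).tolist(),round(x["p"],2)) for x in manip.tip_of("top","ball0")[:8]])
print("home",HF,HF-.14*HM[:,2]); print(now()[0],manip.read_state()["time_s"])
cv2.imwrite("pics/top6.png",a)
cv2.imwrite("pics/c6.png",np.hstack([cv2.resize(a[165:265,90:350],(520,200)),np.zeros((200,0,3),np.uint8),cv2.resize(b[70:220,250:375],(167,200)),cv2.resize(a[180:270,380:460],(113,200)[:2])]))
# cover orientation: mask of the plate
m=manip.trace("top","cover")[0]["mask"].astype(np.uint8); print(m.sum())
c=max(cv2.findContours(m,0,2)[0],key=cv2.contourArea); q=cv2.boxPoints(cv2.minAreaRect(c))
w=np.array([ray("top",u,.006)[:2] for u in q]); print(w.round(4),"ctr",w.mean(0))
for i in range(2):
    d=w[i+1]-w[i]; print(np.linalg.norm(d),np.degrees(np.arctan2(d[1],d[0])))
E
```

```text
side rod [([0.5916, -0.2969, 0.0217], 0.21)]
side rod_neck [([0.526, -0.2722, 0.1469], 0.7)]
top rod [([0.5973, -0.3022, 0.0252], 0.93)]
top rod_neck [([0.5281, -0.2694, 0.1437], 0.94)]
side [([0.5753, 0.3005, 0.0388], 0.82)]
top [([0.5759, 0.2944, 0.0368], 0.86)]
balls [([0.584, -0.042, 0.018], 0.65), ([0.544, -0.049, 0.02], 0.62), ([0.565, -0.077, 0.02], 0.57), ([0.621, -0.051, 0.014], 0.56), ([0.588, -0.086, 0.017], 0.52), ([0.623, -0.018, 0.017], 0.46), ([0.609, -0.075, 0.018], 0.42)]
home [ 0.5919 -0.2983  0.022 ] [ 0.52668161 -0.27287241  0.14324356]
[ 0.46354473 -0.24753314  0.27028803] 37.275
4871
[[0.6136 0.4135]
 [0.6678 0.2265]
 [0.5406 0.1873]
 [0.4872 0.372 ]] ctr [0.57729789 0.29983942]
0.19466869203514825 -73.8178490247893
0.13312676891355985 -162.87977928426415
```

View pics/c6.png

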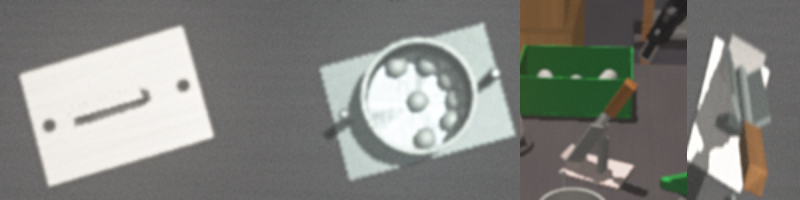

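The rod is home in its rest, and all seven balls show inside the pot around crop pixel (418,95). The cover's holes are at crop pixels (49,125) and (183,86). Now I'll fix the cover's pose from the hole centroids.

```bash
python3 - <<'E'
from h import *
a=cv2.imread("pics/top6.png"); g=255-cv2.cvtColor(a,6).astype(float)
def cen(u,v,k=5):
    s=g[v-k:v+k+1,u-k:u+k+1]; w=np.clip(s-np.median(s)-.3*(s.max()-np.median(s)),0,None); Y,X=np.mgrid[v-k:v+k+1,u-k:u+k+1]
    return (X*w).sum()/w.sum(),(Y*w).sum()/w.sum()
H=[ray("top",cen(*q),.004)[:2] for q in((114,227),(181,208))]
d=H[0]-H[1]; print(cen(114,227),cen(181,208),H,np.linalg.norm(d)); yaw=np.degrees(np.arctan2(-d[0],d[1])); c=(H[0]+H[1])/2; print("cover",c,yaw)
p,r=now(); Q=pose(yaw+90); print(manip.read_state()["joint_positions"])
plan(p,r,[([c[0],c[1],.13],Q,14)])
E
```

```text
(np.float64(114.21547019311504), np.float64(227.323677581864)) (np.float64(181.18797385620914), np.float64(207.27398692810456)) [array([0.55393272, 0.3746573 ]), array([0.60045915, 0.22545778])] 0.15628564915252025
cover [0.57719593 0.30005754] 17.319588733908127
[ 45.86643582  -7.10553027 -19.73132416 123.09963918  -6.93886486
  38.84434683 -81.07387215]
[{"dx": -10.3, "dy": -39.4, "dz": 6.3, "wx": 0.035, "wy": -0.017, "wz": -0.157, "jaw": 0}, {"dx": -3.8, "dy": -40.2, "dz": 7.9, "wx": 0.035, "wy": -0.017, "wz": -0.158, "jaw": 0}, {"dx": 2.6, "dy": -40.1, "dz": 9.3, "wx": 0.034, "wy": -0.017, "wz": -0.157, "jaw": 0}, {"dx": 9.0, "dy": -38.8, "dz": 10.5, "wx": 0.035, "wy": -0.016, "wz": -0.157, "jaw": 0}, {"dx": 15.1, "dy": -36.5, "dz": 11.6, "wx": 0.035, "wy": -0.017, "wz": -0.157, "jaw": 0}, {"dx": 20.8, "dy": -33.3, "dz": 12.6, "wx": 0.035, "wy": -0.017, "wz": -0.157, "jaw": 0}, {"dx": 25.9, "dy": -29.1, "dz": 13.2, "wx": 0.035, "wy": -0.017, "wz": -0.158, "jaw": 0}, {"dx": 30.4, "dy": -24.2, "dz": 13.7, "wx": 0.034, "wy": -0.017, "wz": -0.157, "jaw": 0}, {"dx": 34.0, "dy": -18.7, "dz": 13.9, "wx": 0.035, "wy": -0.017, "wz": -0.157, "jaw": 0}, {"dx": 36.6, "dy": -12.6, "dz": 13.9, "wx": 0.035, "wy": -0.017, "wz": -0.158, "jaw": 0}]
[{"dx": 38.4, "dy": -6.2, "dz": 13.5, "wx": 0.035, "wy": -0.017, "wz": -0.157, "jaw": 0}, {"dx": 39.1, "dy": 0.4, "dz": 13.0, "wx": 0.034, "wy": -0.016, "wz": -0.157, "jaw": 0}, {"dx": 38.8, "dy": 6.9, "dz": 12.2, "wx": 0.035, "wy": -0.017, "wz": -0.157, "jaw": 0}, {"dx": 37.3, "dy": 13.3, "dz": 11.2, "wx": 0.035, "wy": -0.017, "wz": -0.158, "jaw": 0}]
```

Request:
drive_tool([
  {"dx": -10.3,"dy": -39.4,"dz": 0,"wx": 0.035,"wy": -0.017,"wz": -0.157,"jaw": 1},
  {"dx": -3.8,"dy": -40.2,"dz": 2,"wx": 0.035,"wy": -0.017,"wz": -0.158,"jaw": 1},
  {"dx": 2.6,"dy": -40.1,"dz": 9.3,"wx": 0.034,"wy": -0.017,"wz": -0.157,"jaw": 1},
  {"dx": 9,"dy": -38.8,"dz": 10.5,"wx": 0.035,"wy": -0.016,"wz": -0.157,"jaw": 1},
  {"dx": 15.1,"dy": -36.5,"dz": 11.6,"wx": 0.035,"wy": -0.017,"wz": -0.157,"jaw": 1},
  {"dx": 20.8,"dy": -33.3,"dz": 12.6,"wx": 0.035,"wy": -0.017,"wz": -0.157,"jaw": 1},
  {"dx": 25.9,"dy": -29.1,"dz": 13.2,"wx": 0.035,"wy": -0.017,"wz": -0.158,"jaw": 1},
  {"dx": 30.4,"dy": -24.2,"dz": 13.7,"wx": 0.034,"wy": -0.017,"wz": -0.157,"jaw": 1},
  {"dx": 34,"dy": -18.7,"dz": 13.9,"wx": 0.035,"wy": -0.017,"wz": -0.157,"jaw": 1},
  {"dx": 36.6,"dy": -12.6,"dz": 13.9,"wx": 0.035,"wy": -0.017,"wz": -0.158,"jaw": 1},
])

```text
time_s: 38.58
tcp_pos: [0.5409, 0.1456, 0.1811]
tcp_rot: [[0.31, 0.941, 0.137], [0.945, -0.321, 0.062], [0.103, 0.11, -0.989]]
contact_force: [0.5, 0.2, -0.2]
finger_gap: 1.005
grip_force: 0.0
```

Request:
drive_tool([
  {"dx": 38.4,"dy": -6.2,"dz": 13.5,"wx": 0.035,"wy": -0.017,"wz": -0.157,"jaw": 1},
  {"dx": 39.1,"dy": 0.4,"dz": 13,"wx": 0.034,"wy": -0.016,"wz": -0.157,"jaw": 1},
  {"dx": 38.8,"dy": 6.9,"dz": 12.2,"wx": 0.035,"wy": -0.017,"wz": -0.157,"jaw": 1},
  {"dx": 37.3,"dy": 13.3,"dz": 11.2,"wx": 0.035,"wy": -0.017,"wz": -0.158,"jaw": 1},
  {"dx": 0,"dy": 0,"dz": 0,"wx": 0,"wy": 0,"wz": 0,"jaw": 1},
  {"dx": 0,"dy": 0,"dz": 0,"wx": 0,"wy": 0,"wz": 0,"jaw": 1},
])

```text
time_s: 39.33
tcp_pos: [0.573, 0.3005, 0.1407]
tcp_rot: [[-0.297, 0.955, 0.0], [0.955, 0.297, -0.003], [-0.003, -0.0, -1.0]]
contact_force: [-0.5, 0.7, 0.1]
finger_gap: 0.999
grip_force: 0.0
```

```bash
python3 - <<'E'
from h import *
p,r=now(); print(p,r.as_matrix().round(3))
manip.capture("side"); print([(np.round(x["position"],4).tolist(),round(x["p"],2)) for x in manip.tip_of("side","cover_grip")[:1]])
Q=pose(107.3); c=[.5765,.2985]
plan(p,r,[([*c,.08],Q,3),([*c,.017],Q,5)]); print(manip.read_state()["time_s"])
E
```

```text
[0.57295892 0.30053402 0.1406712 ] [[-0.297  0.955  0.   ]
 [ 0.955  0.297 -0.003]
 [-0.003 -0.    -1.   ]]
[([0.575, 0.2989, 0.0379], 0.73)]
[{"dx": -0.9, "dy": 0.9, "dz": 20.2, "wx": -0.0, "wy": 0.001, "wz": -0.0, "jaw": 0}, {"dx": -1.0, "dy": 1.0, "dz": 20.3, "wx": -0.0, "wy": 0.001, "wz": -0.0, "jaw": 0}, {"dx": -1.0, "dy": 0.9, "dz": 20.2, "wx": -0.0, "wy": 0.001, "wz": -0.0, "jaw": 0}, {"dx": -0.0, "dy": 0.0, "dz": 12.6, "wx": -0.0, "wy": -0.0, "wz": -0.0, "jaw": 0}, {"dx": -0.0, "dy": 0.0, "dz": 12.6, "wx": -0.0, "wy": -0.0, "wz": -0.0, "jaw": 0}, {"dx": -0.0, "dy": 0.0, "dz": 12.6, "wx": -0.0, "wy": -0.0, "wz": -0.0, "jaw": 0}, {"dx": -0.0, "dy": 0.0, "dz": 12.6, "wx": -0.0, "wy": -0.0, "wz": -0.0, "jaw": 0}, {"dx": -0.0, "dy": 0.0, "dz": 12.6, "wx": -0.0, "wy": -0.0, "wz": -0.0, "jaw": 0}]
39.425
```

Request:
drive_tool([
  {"dx": -1,"dy": 0.9,"dz": 20.2,"wx": 0,"wy": 0.001,"wz": 0,"jaw": 1},
  {"dx": -1,"dy": 1,"dz": 20.3,"wx": 0,"wy": 0.001,"wz": 0,"jaw": 0.6},
  {"dx": -1,"dy": 0.9,"dz": 20.2,"wx": 0,"wy": 0.001,"wz": 0,"jaw": 0.6},
  {"dx": 0,"dy": 0,"dz": 21,"wx": 0,"wy": 0,"wz": 0,"jaw": 0.6},
  {"dx": 0,"dy": 0,"dz": 21,"wx": 0,"wy": 0,"wz": 0,"jaw": 0.6},
  {"dx": 0,"dy": 0,"dz": 20.5,"wx": 0,"wy": 0,"wz": 0,"jaw": 0.6},
  {"dx": 0,"dy": 0,"dz": 0,"wx": 0,"wy": 0,"wz": 0,"jaw": 0.2},
  {"dx": 0,"dy": 0,"dz": 0,"wx": 0,"wy": 0,"wz": 0,"jaw": 0},
  {"dx": 0,"dy": 0,"dz": 0,"wx": 0,"wy": 0,"wz": 0,"jaw": 0},
  {"dx": 0,"dy": 0,"dz": 0,"wx": 0,"wy": 0,"wz": 0,"jaw": 0},
], grip_force=80)

```text
time_s: 40.67
tcp_pos: [0.5775, 0.2997, 0.0195]
tcp_rot: [[-0.298, 0.955, 0.003], [0.955, 0.298, 0.002], [0.001, 0.003, -1.0]]
contact_force: [0.1, 0.8, -1.7]
finger_gap: 0.125
grip_force: 80.8
```

The bar is gripped. Now the pot's pose from the same top picture, so that any camera bias cancels out.

```bash
python3 - <<'E'
from h import *
from scipy.optimize import minimize
a=cv2.imread("pics/top6.png"); g=cv2.cvtColor(a,6).astype(np.float32); gb=cv2.GaussianBlur(g,(0,0),.7)
def samp(uv): return cv2.remap(gb,uv[:,0].astype(np.float32)[None],uv[:,1].astype(np.float32)[None],1)[0]
th=np.linspace(0,2*np.pi,120)
def ring(c,r): return np.c_[c[0]+r*np.cos(th),c[1]+r*np.sin(th),np.full(120,.085)]
def cost(c): return -(2*samp(proj("top",ring(c,.0575)))-samp(proj("top",ring(c,.0515)))-samp(proj("top",ring(c,.0635)))).mean()
best=min(((cost((x,y)),x,y) for x in np.arange(.578,.592,.0005) for y in np.arange(-.046,-.030,.0005)))
print("rim",best)
for q in((.5625,.037,.110),(.607,-.1095,.110)):
    u=proj("top",[q])[0]; i,j=np.round(u).astype(int); print("pred",u); print(g[j-4:j+5,i-4:i+5].astype(int))
for t in("pin_left","pin_right","pot_rim","pot"):
    print(t,[(np.round(x["position"],4).tolist(),round(x["p"],2)) for x in manip.tip_of("top",t)[:2]])
E
```

```text
rim (np.float32(-121.82491), np.float64(0.5854999999999991), np.float64(-0.03649999999999999))
pred [262.62547204 222.14770656]
[[204 199 195 194 176 140 107 106 107]
 [200 188 178 177 163 134 107 107 105]
 [186 176 190 195 174 135 110 104 107]
 [176 178 222 230 198 147 114 109 110]
 [165 169 215 226 188 137 113 108 104]
 [164 149 161 174 147 115 110 110 110]
 [170 137 124 118 111 105 105 106 106]
 [150 119 101  99  99  95  98  99 101]
 [118 101 105 100  91  96  97  98 104]]
pred [336.5168446  200.57366957]
[[217 214 216 209 179 133 109 109 108]
 [213 209 197 198 185 151 114 105 109]
 [209 191 169 183 195 184 137 113 109]
 [194 161 143 190 241 236 178 127 109]
 [164 124 138 219 253 252 202 131 107]
 [126  97 126 192 242 238 181 124 105]
 [ 96  88  99 135 166 169 142 112 105]
 [ 83  89  88 107 129 154 152 125 110]
 [ 86  87 100 128 168 194 198 152 113]]
pin_left [([0.566, 0.0386, 0.1105], 0.63)]
pin_right [([0.6046, -0.1118, 0.1095], 0.83), ([0.7729, -0.0297, 0.004], 0.42)]
pot_rim [([0.5844, -0.0386, 0.0825], 0.7), ([0.5075, -0.2681, 0.1814], 0.17)]
pot [([0.5809, -0.0399, -0.0011], 0.95)]
```

```bash
python3 - <<'E'
from h import *
p,r=now(); print(p)
plan(p,r,[(p+[0,0,.03],r,2),(p+[0,-.02,.165],r,4),([.5853,-.0367,.185],pose(105.9),10)])
E
```

```text
[0.57753609 0.29965557 0.01950775]
[{"dx": 0.0, "dy": 0.0, "dz": -15.0, "wx": 0.0, "wy": 0.0, "wz": 0.0, "jaw": 0}, {"dx": 0.0, "dy": 0.1, "dz": -15.0, "wx": 0.0, "wy": 0.0, "wz": 0.0, "jaw": 0}, {"dx": -4.7, "dy": -1.4, "dz": -33.8, "wx": 0.0, "wy": 0.0, "wz": 0.0, "jaw": 0}, {"dx": -4.7, "dy": -1.4, "dz": -33.7, "wx": 0.0, "wy": 0.0, "wz": 0.0, "jaw": 0}, {"dx": -4.7, "dy": -1.3, "dz": -33.8, "wx": 0.0, "wy": 0.0, "wz": 0.0, "jaw": 0}, {"dx": -4.8, "dy": -1.4, "dz": -33.7, "wx": 0.0, "wy": 0.0, "wz": 0.0, "jaw": 0}, {"dx": -30.4, "dy": -8.7, "dz": -0.1, "wx": 0.0, "wy": -0.0, "wz": 0.002, "jaw": 0}, {"dx": -30.5, "dy": -8.6, "dz": -0.1, "wx": 0.001, "wy": -0.0, "wz": 0.003, "jaw": 0}, {"dx": -30.4, "dy": -8.5, "dz": -0.2, "wx": -0.0, "wy": -0.0, "wz": 0.002, "jaw": 0}, {"dx": -30.5, "dy": -8.5, "dz": -0.1, "wx": 0.0, "wy": -0.001, "wz": 0.003, "jaw": 0}]
[{"dx": -30.5, "dy": -8.4, "dz": -0.1, "wx": 0.001, "wy": 0.0, "wz": 0.002, "jaw": 0}, {"dx": -30.6, "dy": -8.3, "dz": -0.0, "wx": -0.0, "wy": 0.0, "wz": 0.003, "jaw": 0}, {"dx": -30.5, "dy": -8.2, "dz": -0.1, "wx": 0.0, "wy": 0.0, "wz": 0.002, "jaw": 0}, {"dx": -30.6, "dy": -8.2, "dz": -0.1, "wx": 0.001, "wy": -0.0, "wz": 0.003, "jaw": 0}, {"dx": -30.6, "dy": -8.1, "dz": -0.1, "wx": -0.0, "wy": -0.0, "wz": 0.002, "jaw": 0}, {"dx": -30.6, "dy": -8.0, "dz": -0.0, "wx": 0.0, "wy": -0.0, "wz": 0.003, "jaw": 0}]
```

Request:
drive_tool([
  {"dx": 0,"dy": 0,"dz": -15,"wx": 0,"wy": 0,"wz": 0,"jaw": 0},
  {"dx": 0,"dy": 0,"dz": -15,"wx": 0,"wy": 0,"wz": 0,"jaw": 0},
  {"dx": -4.7,"dy": -1.4,"dz": -33.8,"wx": 0,"wy": 0,"wz": 0,"jaw": 0},
  {"dx": -4.7,"dy": -1.4,"dz": -33.7,"wx": 0,"wy": 0,"wz": 0,"jaw": 0},
  {"dx": -4.7,"dy": -1.3,"dz": -33.8,"wx": 0,"wy": 0,"wz": 0,"jaw": 0},
  {"dx": -4.8,"dy": -1.4,"dz": -33.7,"wx": 0,"wy": 0,"wz": 0,"jaw": 0},
  {"dx": -30.4,"dy": -8.7,"dz": 0,"wx": 0,"wy": 0,"wz": 0.002,"jaw": 0},
  {"dx": -30.5,"dy": -8.6,"dz": 0,"wx": 0,"wy": 0,"wz": 0.003,"jaw": 0},
  {"dx": -30.4,"dy": -8.5,"dz": 0,"wx": 0,"wy": 0,"wz": 0.002,"jaw": 0},
  {"dx": -30.5,"dy": -8.5,"dz": 0,"wx": 0,"wy": 0,"wz": 0.003,"jaw": 0},
])

```text
time_s: 42.12
tcp_pos: [0.5798, 0.1515, 0.1843]
tcp_rot: [[-0.289, 0.957, 0.002], [0.957, 0.289, 0.0], [-0.0, 0.002, -1.0]]
contact_force: [0.4, -0.6, -5.3]
finger_gap: 0.124
grip_force: 80.3
```

Request:
drive_tool([
  {"dx": -30.5,"dy": -8.4,"dz": 0,"wx": 0,"wy": 0,"wz": 0.002,"jaw": 0},
  {"dx": -30.6,"dy": -8.3,"dz": 0,"wx": 0,"wy": 0,"wz": 0.003,"jaw": 0},
  {"dx": -30.5,"dy": -8.2,"dz": 0,"wx": 0,"wy": 0,"wz": 0.002,"jaw": 0},
  {"dx": -30.6,"dy": -8.2,"dz": 0,"wx": 0,"wy": 0,"wz": 0.003,"jaw": 0},
  {"dx": -30.6,"dy": -8.1,"dz": 0,"wx": 0,"wy": 0,"wz": 0.002,"jaw": 0},
  {"dx": -30.6,"dy": -8,"dz": 0,"wx": 0,"wy": 0,"wz": 0.003,"jaw": 0},
  {"dx": 0,"dy": 0,"dz": 0,"wx": 0,"wy": 0,"wz": 0,"jaw": 0},
  {"dx": 0,"dy": 0,"dz": 0,"wx": 0,"wy": 0,"wz": 0,"jaw": 0},
])

```text
time_s: 43.12
tcp_pos: [0.5846, -0.0363, 0.1838]
tcp_rot: [[-0.274, 0.962, 0.002], [0.962, 0.274, 0.002], [0.001, 0.002, -1.0]]
contact_force: [0.1, 0.9, -4.7]
finger_gap: 0.122
grip_force: 80.4
```

```bash
python3 - <<'E'
from h import *
p,r=now(); M=r.as_matrix(); print(p,M.round(4),manip.read_state()["time_s"])
b=manip.capture("side")
print([(np.round(x["position"],4).tolist(),round(x["p"],2)) for x in manip.tip_of("side","cover_grip")[:1]])
plan(p,r,[([.5853,-.0367,.14],pose(105.9),3)])
# expected holes on plate top in side view
hs=[p+M@[s*.078,0,.0135] for s in(1,-1)]; print("holes px",proj("side",hs))
cv2.imwrite("pics/c7.png",cv2.resize(b[100:260,200:380],(720,640))[:600])
E
```

```text
[ 0.58458965 -0.03634711  0.1838383 ] [[-0.2741  0.9617  0.0016]
 [ 0.9617  0.2741  0.002 ]
 [ 0.0015  0.002  -1.    ]] 43.125
[([0.5846, -0.0349, 0.2024], 0.58)]
[{"dx": -0.2, "dy": 0.2, "dz": 14.6, "wx": 0.001, "wy": -0.0, "wz": 0.0, "jaw": 0}, {"dx": -0.2, "dy": 0.1, "dz": 14.6, "wx": 0.0, "wy": -0.001, "wz": 0.0, "jaw": 0}, {"dx": -0.2, "dy": 0.2, "dz": 14.6, "wx": 0.001, "wy": -0.0, "wz": 0.0, "jaw": 0}]
holes px [[296.26502618 214.26862453]
 [281.51585739 175.68022425]]
```

View pics/c7.png

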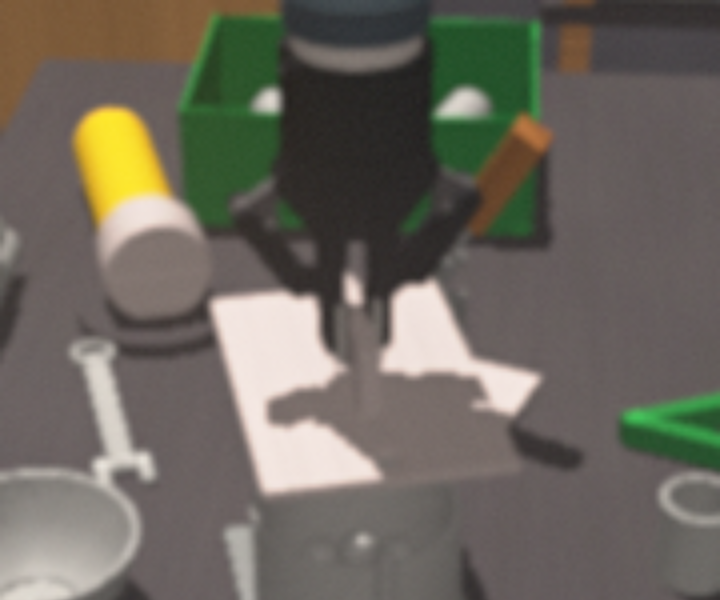

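The cover is held level above the pot, with the left pin's tip showing at crop pixel (362,543), just under the plate's near edge. Lowering now.

Request:
drive_tool([
  {"dx": -0.2,"dy": 0.2,"dz": 14.6,"wx": 0.001,"wy": 0,"wz": 0,"jaw": 0},
  {"dx": -0.2,"dy": 0.2,"dz": 14.6,"wx": 0,"wy": -0.001,"wz": 0,"jaw": 0},
  {"dx": -0.2,"dy": 0.2,"dz": 14.6,"wx": 0,"wy": 0,"wz": 0,"jaw": 0},
  {"dx": 0,"dy": 0,"dz": 4,"wx": 0,"wy": 0,"wz": 0,"jaw": 0},
  {"dx": 0,"dy": 0,"dz": 3,"wx": 0,"wy": 0,"wz": 0,"jaw": 0},
  {"dx": 0,"dy": 0,"dz": 2,"wx": 0,"wy": 0,"wz": 0,"jaw": 0},
  {"dx": 0,"dy": 0,"dz": 2,"wx": 0,"wy": 0,"wz": 0,"jaw": 0},
  {"dx": 0,"dy": 0,"dz": 2,"wx": 0,"wy": 0,"wz": 0,"jaw": 0},
  {"dx": 0,"dy": 0,"dz": 0,"wx": 0,"wy": 0,"wz": 0,"jaw": 0},
])

```text
time_s: 44.35
tcp_pos: [0.5856, -0.0376, 0.1265]
tcp_rot: [[-0.274, 0.962, 0.001], [0.962, 0.274, -0.0], [-0.0, 0.001, -1.0]]
contact_force: [0.6, 0.8, -5.3]
finger_gap: 0.13
grip_force: 80.2
```

Request:
drive_tool([
  {"dx": 0,"dy": 0,"dz": 2,"wx": 0,"wy": 0,"wz": 0,"jaw": 0},
  {"dx": 0,"dy": 0,"dz": 2,"wx": 0,"wy": 0,"wz": 0,"jaw": 0},
  {"dx": 0,"dy": 0,"dz": 2,"wx": 0,"wy": 0,"wz": 0,"jaw": 0},
  {"dx": 0,"dy": 0,"dz": 0,"wx": 0,"wy": 0,"wz": 0,"jaw": 0},
])

```text
time_s: 44.85
tcp_pos: [0.5853, -0.0375, 0.1202]
tcp_rot: [[-0.274, 0.962, -0.0], [0.962, 0.274, 0.0], [0.0, -0.0, -1.0]]
contact_force: [0.3, -0.3, -5.2]
finger_gap: 0.123
grip_force: 80.4
```

Request:
drive_tool([
  {"dx": 0,"dy": 0,"dz": 3,"wx": 0,"wy": 0,"wz": 0,"jaw": 0},
  {"dx": 0,"dy": 0,"dz": 3,"wx": 0,"wy": 0,"wz": 0,"jaw": 0},
  {"dx": 0,"dy": 0,"dz": 3,"wx": 0,"wy": 0,"wz": 0,"jaw": 0},
  {"dx": 0,"dy": 0,"dz": 3,"wx": 0,"wy": 0,"wz": 0,"jaw": 0},
  {"dx": 0,"dy": 0,"dz": 2,"wx": 0,"wy": 0,"wz": 0,"jaw": 0},
  {"dx": 0,"dy": 0,"dz": 0,"wx": 0,"wy": 0,"wz": 0,"jaw": 0},
])

```text
time_s: 45.6
tcp_pos: [0.5853, -0.0375, 0.1061]
tcp_rot: [[-0.274, 0.962, -0.0], [0.962, 0.274, 0.0], [0.0, -0.0, -1.0]]
contact_force: [-2.1, -0.5, -5.3]
finger_gap: 0.124
grip_force: 80.5
```

Request:
drive_tool([
  {"dx": 0,"dy": 0,"dz": 1.5,"wx": 0,"wy": 0,"wz": 0,"jaw": 0},
  {"dx": 0,"dy": 0,"dz": 1,"wx": 0,"wy": 0,"wz": 0,"jaw": 0},
  {"dx": 0,"dy": 0,"dz": 0,"wx": 0,"wy": 0,"wz": 0,"jaw": 0},
  {"dx": 0,"dy": 0,"dz": 0,"wx": 0,"wy": 0,"wz": 0,"jaw": 0},
])

```text
time_s: 46.1
tcp_pos: [0.5853, -0.0375, 0.1045]
tcp_rot: [[-0.274, 0.962, -0.0], [0.962, 0.274, -0.0], [-0.0, -0.0, -1.0]]
contact_force: [-4.5, 0.2, -0.6]
finger_gap: 0.121
grip_force: 81.0
```

Request:
drive_tool([
  {"dx": 0,"dy": 0,"dz": 1,"wx": 0,"wy": 0,"wz": 0,"jaw": 0},
  {"dx": 0,"dy": 0,"dz": 0,"wx": 0,"wy": 0,"wz": 0,"jaw": 0},
  {"dx": 0,"dy": 0,"dz": 0,"wx": 0,"wy": 0,"wz": 0,"jaw": 0},
])

```text
time_s: 46.48
tcp_pos: [0.5853, -0.0375, 0.1044]
tcp_rot: [[-0.274, 0.962, -0.001], [0.962, 0.274, -0.001], [-0.001, -0.001, -1.0]]
contact_force: [-7.3, 0.2, 5.8]
finger_gap: 0.121
grip_force: 81.8
```

Seated, with the rim now pushing back. Let go and rise.

Request:
drive_tool([
  {"dx": 0,"dy": 0,"dz": -1,"wx": 0,"wy": 0,"wz": 0,"jaw": 0.3},
  {"dx": 0,"dy": 0,"dz": 0,"wx": 0,"wy": 0,"wz": 0,"jaw": 0.6},
  {"dx": 0,"dy": 0,"dz": 0,"wx": 0,"wy": 0,"wz": 0,"jaw": 0.6},
  {"dx": 0,"dy": 0,"dz": -15,"wx": 0,"wy": 0,"wz": 0,"jaw": 0.6},
  {"dx": 0,"dy": 0,"dz": -25,"wx": 0,"wy": 0,"wz": 0,"jaw": 0.6},
  {"dx": 0,"dy": 0,"dz": -40,"wx": 0,"wy": 0,"wz": 0,"jaw": 0.6},
  {"dx": 0,"dy": 0,"dz": -40,"wx": 0,"wy": 0,"wz": 0,"jaw": 0.6},
  {"dx": 0,"dy": 0,"dz": 0,"wx": 0,"wy": 0,"wz": 0,"jaw": 0.6},
  {"dx": 0,"dy": 0,"dz": 0,"wx": 0,"wy": 0,"wz": 0,"jaw": 0.6},
])

```text
time_s: 47.6
tcp_pos: [0.5856, -0.0376, 0.2245]
tcp_rot: [[-0.274, 0.962, 0.001], [0.962, 0.274, -0.001], [-0.001, 0.001, -1.0]]
contact_force: [-0.3, -0.5, -0.8]
finger_gap: 0.603
grip_force: 0.0
```

```bash
python3 - <<'E'
from h import *
manip.capture("side")
for t in("cover","cover_grip","rod_neck","pin_left","pin_right"): print(t,[(np.round(x["position"],4).tolist(),round(x["p"],2)) for x in manip.tip_of("side",t)[:1]])
s=manip.read_state(); print(s["contact_force"],s["time_s"])
E
```

```text
cover [([0.5842, -0.0402, 0.0852], 0.78)]
cover_grip [([0.5853, -0.0342, 0.1182], 0.96)]
rod_neck [([0.5272, -0.2747, 0.1482], 0.55)]
pin_left [([0.5641, 0.0378, 0.1142], 0.82)]
pin_right [([0.6107, -0.1065, 0.114], 0.84)]
[0.01987197 0.1693644  0.15479228] 47.9
```

The cover's underside measures 85 mm, which is rim height. Both pin tips show above the plate, and the rod is in its rest.

```bash
python3 -c "
from bench import manip
print(manip.close_job())"
```

```text
the job is handed in; nothing more can be done
None
```

I stirred the balls two full turns anticlockwise, laid the rod back in its rest, lowered the cover flush over both pins and handed the job in at about 48 s; by the last camera checks all seven balls were in the pot, but the hand-in returned no verdict.

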